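# Pin a cylinder's rear eye into the clevis of a stroke-test stand

### The arm

A 6-joint arm with a two-finger parallel gripper is mounted at the origin on a cart in front of the work surface, level with it; the furniture and walls round the work are solid. World frame = base frame: x ahead of the robot, y to its left, z up, the work surface at z = 0. Lengths are in m, angles in rad, forces in N, time in s.
With the tool pointing down it reaches from about 0.25 to 0.775 m from the base axis. Payload 4 kg.
Tool frame: the origin (TCP) lies on the centre line of the jaws, within the pads' length; the fingertips stand 8 mm ahead of it and the grasp point (between the pads) lies 11 mm behind it; z points along the fingers, y is the direction in which the jaws open and shut (so a half turn about z gives the same grasp; the last joint's range is limited). The gripper opens to 94 mm and grips with 3 to 60 N. Pads are 16 mm wide; open, the fingers measure 119 mm over their backs; the gripper's body (75 mm by 177 mm) begins 78 mm behind the grasp point.
Start: joints at [1.164, 0.087, 1.371, -0, 1.684, -0.103], TCP at [0.165, 0.525, 0.214] pointing down, gripper open.
Joint ranges: [-3.1, 3.1], [-0.76, 2.03], [0.27, 2.55], [-1.08, 4.22], [0.17, 2.65], [-2.57, 2.57]. Speed limits (rad/s): [2.79, 2.79, 3.14, 3.14, 3.14, 3.14].

### API

Orientations are given as [roll, pitch, yaw] about the fixed x, y, z axes, in that order (R = Rz(yaw) Ry(pitch) Rx(roll)).
In Python, from bench import robot, cams, close_job gives the robot as it stands.
- The arm moves only by the tool arm_command, never from a script. Its argument "plan" is one flat list of numbers, 7 for each row, row after row: the shift along the tool's x, y, z in cm, then the turn, a rotation vector about the tool's x, y, z in degrees, then the closure, from 0 (fully open) to 1 (shut). A call has 1 to 8 rows; each row shifts and turns the commanded pose from where the row before left it, along the tool's axes as they then stand; what a row does not reach is not made up. A row lasts 1/8 s, in which the tool goes at most 62.5 mm and 10.7 degrees, less where a joint would pass 70% of its speed; a pose out of reach is approached as far as the arm can. A call with a gripper value outside its range is refused whole. The fingers move at their own pace and stop on an object; the grip force is fixed at half the most. Time passes only in rows, so rows that do not move let the fingers close. It gives the time, the measured TCP pose, the force and the opening at its end, in the units of the state.
- robot.get_obs(): the state, without advancing time (a new reading comes with each control period).
- cams.snapshot(name): name is "scene" or "top"; returns a dict with "pixels" (420x560x3 uint8, red, green, blue), "fov_y" (degrees; the focal length in pixels is half the picture's height over the tangent of half this angle, whatever the lens; pixels are square), "cx", "cy" (the principal point, pixels), "k1" (the pictures are not rectified: a ray, as slopes to the right and down, at radius r is drawn at 1 + k1 r^2 times it, then the intrinsics apply), "camera_from_world" (4x4, takes a point from world to camera coordinates). Camera axes: x right, y up, looking along -z (the intrinsics and any distortion apply to the point x, -y, -z); pixel columns grow to the right and rows downward; lengths in m; the calibration is good to about 2 mm. A picture is of the moment at which its call begins. There is no depth.
- close_job(): hands the job in, once; it reports no verdict.
The state is a dict: "time": time; "joint_positions": joint angles; "qvel": joint speeds; "joint_torque": joint torques, N m; "tool_pos": TCP position; "ee_rot": TCP orientation; "wrist_force": force on the tool from outside, world axes, zero at the start; "wrist_torque": the same for the moment, N m; "width": finger opening in m.
Only numpy, scipy, OpenCV 4.12 (cv2) and the standard library are available. Lean on these libraries where they do the work, as an engineer would, in place of code of your own. Each camera call takes 0.05 s, during which the arm holds its last target.

### The job

Set the small pneumatic cylinder up on the test stand: lay it in the black saddle, rod towards the stop, its rear eye between the two ears of the clevis bracket. From the side of the swing keeper, push the clevis pin through the first ear, the eye's swivel bush and the second ear until its head is fully home, feeling your way and not ramming it, then tip the keeper down behind the head so that the pin cannot come out. Let go of everything, and leave the other cylinder, the roll of tape and the end cap where they are.

Things in the scene. Friction and masses are not known exactly. Their poses are not given: they have to be found in the camera images.
- clevis (a point): Middle of the fixed stand's clevis bracket: on the axis of its two 14 mm holes, half-way between the ears, 57 mm above the bench. x = hole axis (level, about away from the robot), y = level, from saddle to bracket, z up. Two steel ears, 10 mm thick, round tops of 15 mm radius, slot 28 mm wide: outer faces at x = -24 and +24 mm. Below them a foot, 66 x 44 mm, 22 mm high.
- keeper (a joint): Angle of the swing keeper, a steel strip 12 mm wide, 4 mm thick, 39 mm from pivot to tip, that turns in a plane across the pin. 0 = upright; 1.57 = down, level, behind the pin's head (its end stop); -0.35 = leaning back on its other stop. It stays by slight friction within about 0.25 of upright, drops by itself from about 0.5 on, and drops fully only if the head is home.
- keeper_tip (a point): Middle of the keeper's rounded end, 33 mm from its pivot (tip radius 6 mm). Pivot, in the clevis axes: y = +36 mm, at the height of the holes; the strip lies at x = -32.5 to -36.5 mm, which is 1.5 mm clear of the outer face of a pin head that is home. Closing it moves the tip towards -y and down. Its pivot stands on a lug on the ear on the robot's side.
- saddle (a point): Middle of the flat floor of the stand's black saddle, 30 mm above the bench; same axes as clevis, which is 75 mm away along +y. Floor 46 mm long (y), 59 mm wide (x) between two lips 6 to 7 mm high. At y = -107 mm stands an upright stop, 76 mm high above the bench, with a rubber buffer on it (buffer face at y = -100 mm). The base plate is 10 mm thick, 90 mm wide, 240 mm long.
- stand: The whole fixed test stand, same axes; origin on the bench, 62.5 mm from the clevis along -y.
- eye (a point): Centre of the small loose cylinder's rear eye, 26 mm above the bench at first. x = eye axis, z = towards the rod. Round, 33 mm wide, 16 mm thick; in it a dark steel swivel bush, 14 mm bore, 20 mm long, that starts askew by up to 0.25 rad about the upright line (not measured; turns easily). In the saddle the eye hangs 1 mm low, with 4 mm side play; the cylinder slides easily: the nose can shift it.
- cylinder_centre (a point): Centre of that cylinder's square aluminium body, 52 x 52 mm, 62 mm long, lying on its side; about 0.6 kg. z = along it towards the rod, x = the eye's hole axis. At z = -31 mm a 50 x 50 x 10 mm rear plate; eye hole at z = -73 mm; rod tip at z = +75 mm; centre of mass near z = -7 mm. It goes into the saddle with the same side down, its rod towards the stop.
- pin_seat (a point): Point on the axis of the loose steel clevis pin, 24 mm ahead of the inner face of its head: at the clevis middle when the head is home. x = along the pin to its nose. Shank 12 mm thick, 62 mm long; nose tip at x = +38 mm, its last 4.5 mm tapered to 8 mm; head 18 mm wide, 7 mm thick, x = -24 to -31 mm. It lies level on its rest, axis 34 mm above the bench, nose away from the robot.
- pin: The same pin (70 g), same axes; origin at the middle of its shank, 7 mm nearer the nose than pin_seat.
- pin_rest: Grey plastic rest of the pin, fixed, 86 x 56 mm; origin at the centre of its underside, x = along the pin. The pin lies in the notches of two supports (x = 9 to 27 mm and -30 to -23 mm, 30 mm wide, notch sides up to the pin's axis). In the gap between them fingers can reach down both sides of the pin; the slab there is 6 mm thick.
- other_cylinder: Bystander: a cylinder without an eye, 61 x 61 x 114 mm, standing upright near the stand. Origin at the centre of its underside.
- tape: Bystander: roll of black tape, 58 mm in diameter, 19 mm high, lying behind the stand. Origin at the centre of its underside.
- end_cap: Bystander: square machined end cap, 56 x 56 x 18 mm, lying on the bench. Origin at the centre of its underside.
Not all that is in view belongs to the job. Of the things shaped like the pin, the bare steel one is meant.

How it is judged:
By the outcome, as a careful person would: the job done as asked, in the order asked, and still so for the second after the job is handed in, with the robot touching nothing.
It also fails if it takes over 67 s, if anything falls off the work surface, if the arm or the gripper's body presses on something with over 40 N, if the wrist force passes 120 N, or if a joint passes its speed limit or range.

## Working session

There is one attempt and no reset: what is moved stays moved. The work goes in short steps, Python scripts to look and compute and a tool call to move; the robot and the scene stay as the last step left them, time stands still between calls to the robot, and variables do not carry over. Pictures are saved under pics/ and viewed, and the job is handed in when it is done.

Besides the shell and the picture viewer there is one more tool, called after "Request:" by a JSON object that holds its "fn" and its "kwargs". arm_command: Moves the arm, as the interface text tells. Its arguments: {"type":"object","properties":{"plan":{"type":"array","items":{"type":"number"}}},"required":["plan"]}

```bash
ls; mkdir -p pics
python3 - <<'E'
from bench import robot,cams
import cv2,numpy as np
print(robot.get_obs())
for n in("scene","top"):
    s=cams.snapshot(n); cv2.imwrite(f"pics/{n}0.png",cv2.resize(s["pixels"][:,:,::-1],None,fx=1.42,fy=1.42,interpolation=cv2.INTER_CUBIC))
    print({k:v for k,v in s.items() if k!="pixels"})
E
```

```text
pics
{'time': 0.0, 'joint_positions': array([ 1.16388043e+00,  8.79248937e-02,  1.37223777e+00,  5.05319446e-06,
        1.68359557e+00, -1.03122586e-01]), 'qvel': array([-0.00128129, -0.00022653, -0.00062682, -0.00027762,  0.00036374,
       -0.00119355]), 'joint_torque': array([-4.46331596e-04, -3.40200126e+01, -3.02416384e+01,  7.17980554e-02,
        3.36147076e-02, -2.33344517e-04]), 'tool_pos': array([0.1643322 , 0.52432176, 0.21232898]), 'ee_rot': array([-3.13943909e+00, -2.27920688e-04,  2.83779967e+00]), 'wrist_force': array([ 0.29195416,  0.85417079, -0.12479114]), 'wrist_torque': array([-0.02936958, -0.01106768, -0.03332692]), 'width': 0.09406992552540414}
{'fov_y': 45.01717548809153, 'cx': 285.73750872172775, 'cy': 212.0406485153479, 'k1': 0.03390740352973202, 'camera_from_world': array([[ 0.69054781, -0.72290966, -0.02335289, -0.18613814],
       [ 0.40869493,  0.36335357,  0.83722317, -0.38681482],
       [-0.59675136, -0.58768683,  0.54636252, -0.59207898],
       [ 0.        ,  0.        ,  0.        ,  1.        ]])}
{'fov_y': 42.96008634865958, 'cx': 279.773747880009, 'cy': 209.35451600817336, 'k1': -0.17368518252529763, 'camera_from_world': array([[ 0.01792441, -0.99982858, -0.0046391 ,  0.25205226],
       [ 0.97501063,  0.01645153,  0.22154825, -0.55469569],
       [-0.22143395, -0.0084943 ,  0.97513838, -1.18430849],
       [ 0.        ,  0.        ,  0.        ,  1.        ]])}
```

View pics/scene0.png

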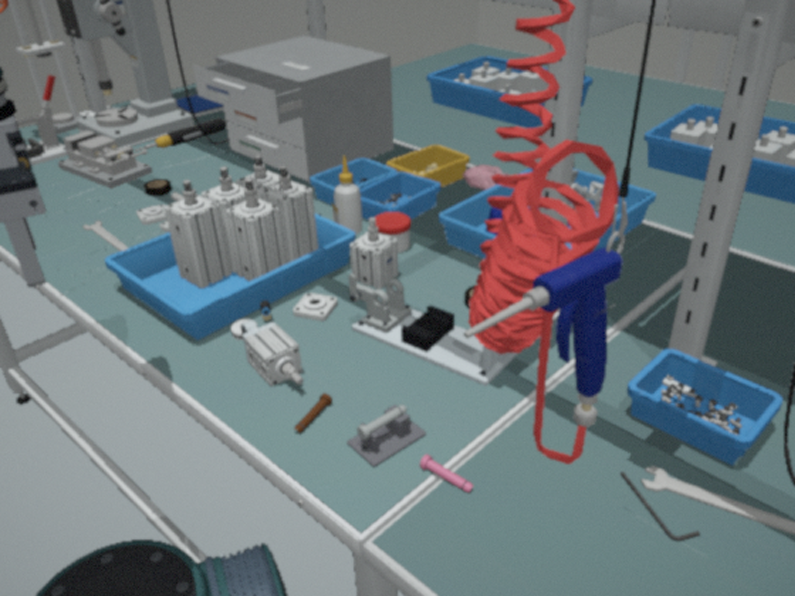

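View pics/top0.png

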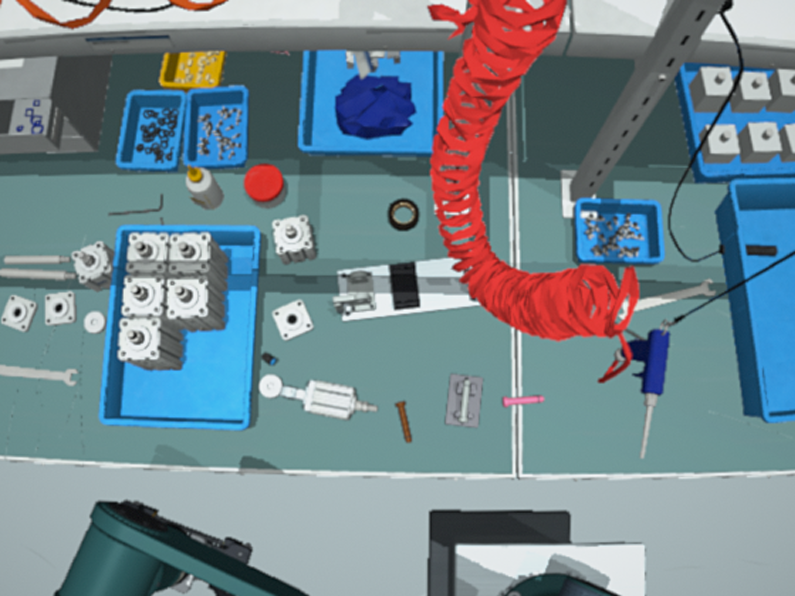

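```bash
cat > h.py <<'E'
import numpy as np,cv2
from bench import robot,cams
from scipy.optimize import least_squares
def K(s):
    f=210/np.tan(np.radians(s["fov_y"])/2); return f
def proj(s,P):
    P=np.atleast_2d(P); T=s["camera_from_world"]; c=P@T[:3,:3].T+T[:3,3]
    a=c[:,0]/-c[:,2]; b=-c[:,1]/-c[:,2]; r2=a*a+b*b; d=1+s["k1"]*r2; f=K(s)
    return np.c_[s["cx"]+f*a*d, s["cy"]+f*b*d]
def ray(s,px):
    f=K(s); a=(px[0]-s["cx"])/f; b=(px[1]-s["cy"])/f; u,v=a,b
    for _ in range(50):
        d=1+s["k1"]*(u*u+v*v); u,v=a/d,b/d
    T=s["camera_from_world"]; R=T[:3,:3]; o=-R.T@T[:3,3]; return o,R.T@np.array([u,-v,-1.])
def atz(s,px,z):
    o,d=ray(s,px); return o+d*(z-o[2])/d[2]
def tri(obs): # [(s,px),...]
    f=lambda P:np.concatenate([proj(s,P)[0]-np.array(p) for s,p in obs])
    r=least_squares(f,[0.4,0.2,0.05]); return r.x,r.fun
def crop(s,x0,y0,w,h,k,name,pts=None):
    im=cv2.resize(s["pixels"][y0:y0+h,x0:x0+w,::-1],None,fx=k,fy=k,interpolation=cv2.INTER_CUBIC)
    im=np.ascontiguousarray(im)
    for x in range((x0//10+1)*10,x0+w,10):
        cv2.line(im,(int((x-x0+.5)*k),0),(int((x-x0+.5)*k),5 if x%50 else 12),(0,0,255),1)
        if x%20==0: cv2.putText(im,str(x),(int((x-x0+.5)*k)-9,20),0,.35,(0,0,255),1)
    for y in range((y0//10+1)*10,y0+h,10):
        cv2.line(im,(0,int((y-y0+.5)*k)),(5,int((y-y0+.5)*k)),(0,0,255),1)
        if y%20==0: cv2.putText(im,str(y),(8,int((y-y0+.5)*k)+4),0,.35,(0,0,255),1)
    if pts is not None:
        for p in pts:
            q=(int((p[0]-x0+.5)*k),int((p[1]-y0+.5)*k)); cv2.circle(im,q,2,(0,255,0),-1)
    cv2.imwrite("pics/"+name,im)
E
python3 - <<'E'
from h import *
import pickle
t=cams.snapshot("top"); s=cams.snapshot("scene"); pickle.dump((t,s),open("s0.pkl","wb"))
crop(t,175,180,175,131,4.5,"t1.png"); crop(s,150,150,210,157,3.8,"s1.png");
E
```

```text
(no output)
```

View pics/t1.png

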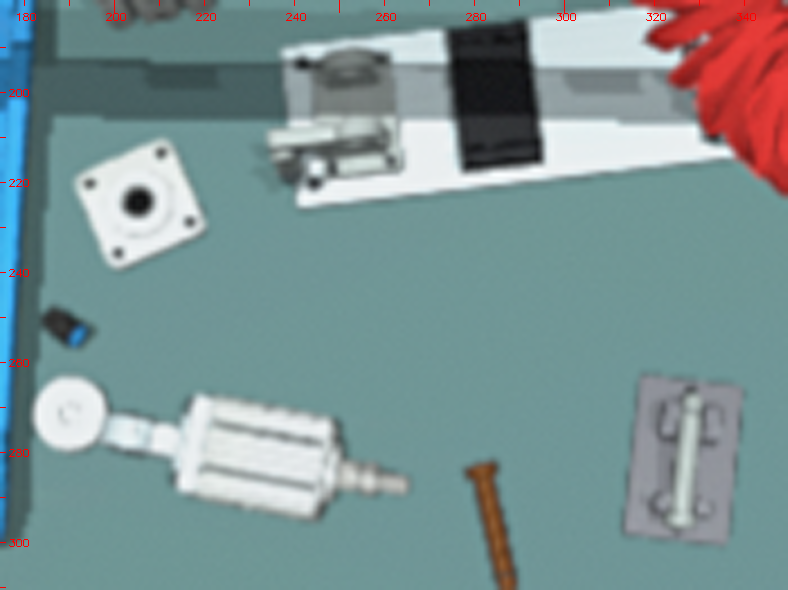

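View pics/s1.png

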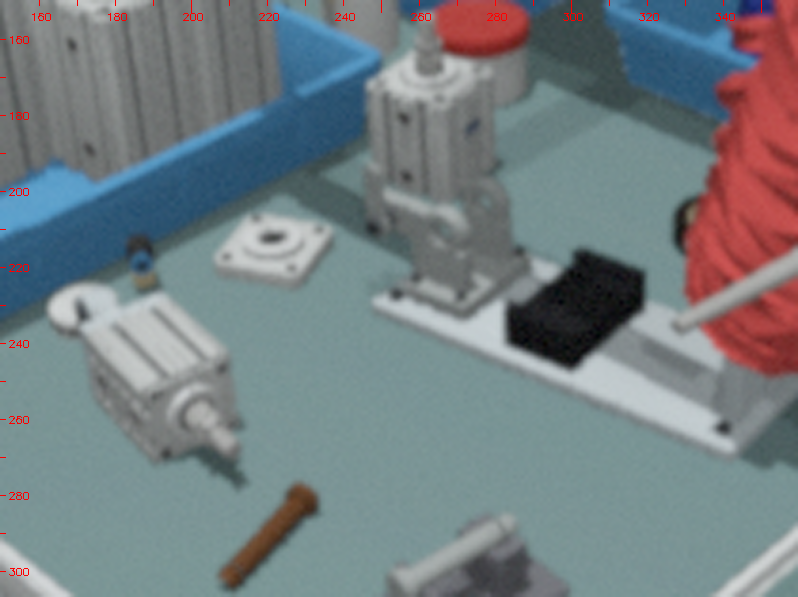

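Run:
```python
from h import *
import pickle
t,s=pickle.load(open("s0.pkl","rb"))
crop(t,225,175,130,70,6,"t2.png"); crop(s,235,180,110,95,7,"s2.png"); crop(t,180,255,100,50,8,"t3.png"); crop(s,155,215,100,75,8,"s3.png"); 
for n in (t,s): print(-n["camera_from_world"][:3,:3].T@n["camera_from_world"][:3,3])
```

```text
[0.2740702  0.25107477 1.27892581]
[-0.0666974  -0.34196753  0.64299323]
```

View pics/t2.png

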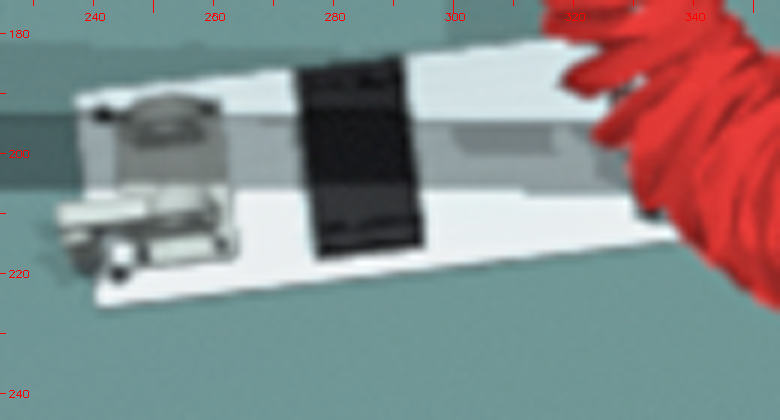

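View pics/s2.png

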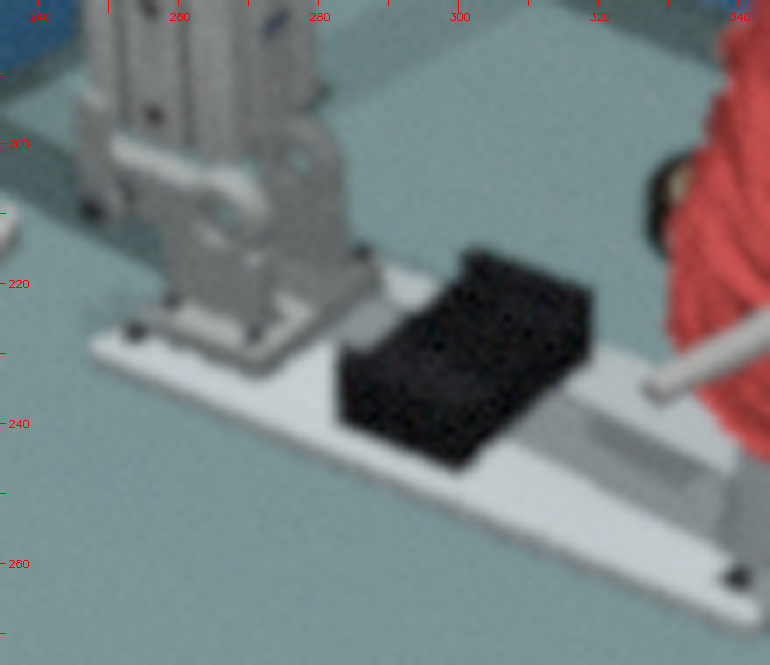

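View pics/t3.png

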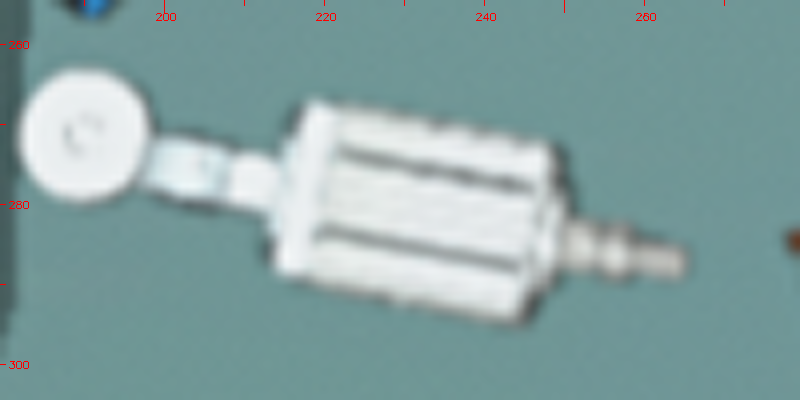

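View pics/s3.png

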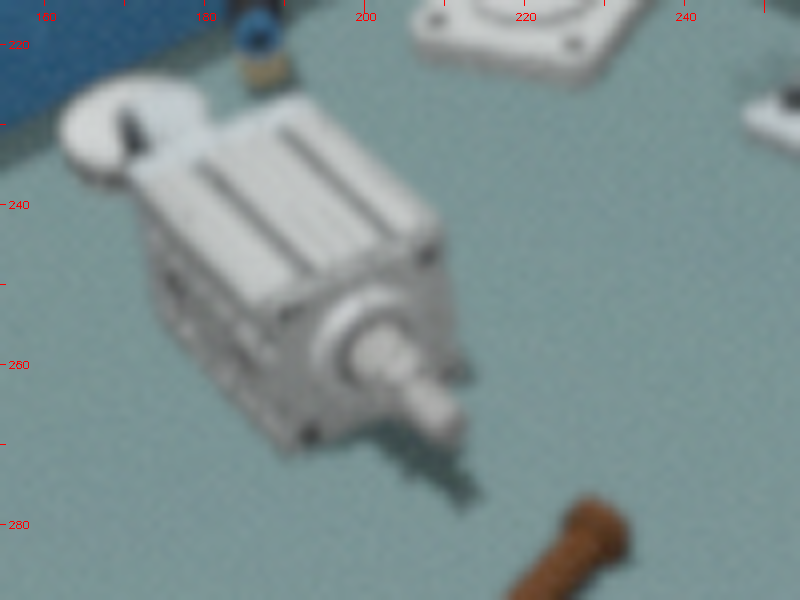

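```bash
cat >> h.py <<'E'
def Rz(a): c,s=np.cos(a),np.sin(a); return np.array([[c,-s,0],[s,c,0],[0,0,1]])
def st(p,P): return np.array([p[0],p[1],0])+np.atleast_2d(P)@Rz(p[2]).T
E
python3 - <<'E'
from h import *
import pickle
t,s=pickle.load(open("s0.pkl","rb"))
# stand points mm
obs=[(t,(-45,120,10),(240.5,225.3)),(t,(45,120,10),(237.2,190)),(s,(-45,120,10),(247.5,229)),(s,(-45,-120,10),(344,267))]
def f(p,use):
    return np.concatenate([proj(c,st(p,np.array(P)/1e3))[0]-q for c,P,q in obs if c in use or True])
def fit(o):
    g=lambda p:np.concatenate([proj(c,st(p,np.array(P)/1e3))[0]-q for c,P,q in o])
    r=least_squares(g,[0.45,0.15,0]); return r.x,r.fun.reshape(-1,2)
for o in (obs,obs[:2],obs[2:]):
    x,e=fit(o); print(x.round(4),e.round(2).tolist())
p=fit(obs)[0]
pts=[]
for x in(-45,45):
    for y in(-120,120): pts.append((x,y,10))
for x in (-24,24,-14,14): 
    for a in np.linspace(0,np.pi,7): pts.append((x,62.5+15*np.cos(a),57+15*np.sin(a)))
pts+=[(-34.5,98.5,57),(-34.5,98.5,90),(-34.5,98.5,96)]
for x in(-29.5,29.5):
    for y in(-35.5,10.5): pts.append((x,y,36))
P=st(p,np.array(pts)/1e3)
crop(t,225,175,130,70,6,"t2b.png",proj(t,P)); crop(s,235,180,110,95,7,"s2b.png",proj(s,P))
E
```

```text
[0.5838 0.2436 0.1549] [[0.59, 0.07], [-0.51, -0.17], [-0.04, -0.23], [-0.07, 0.2]]
[0.5802 0.2432 0.126 ] [[0.02, 0.18], [-0.02, -0.19]]
[0.5838 0.2437 0.1584] [[-0.1, -0.13], [0.09, 0.08]]
```

View pics/t2b.png

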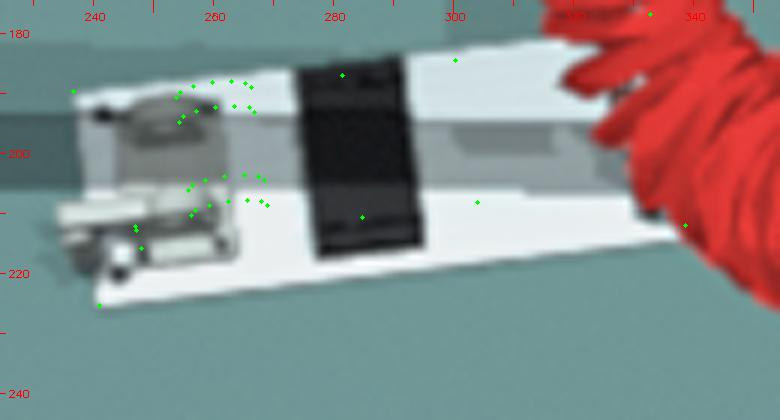

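View pics/s2b.png

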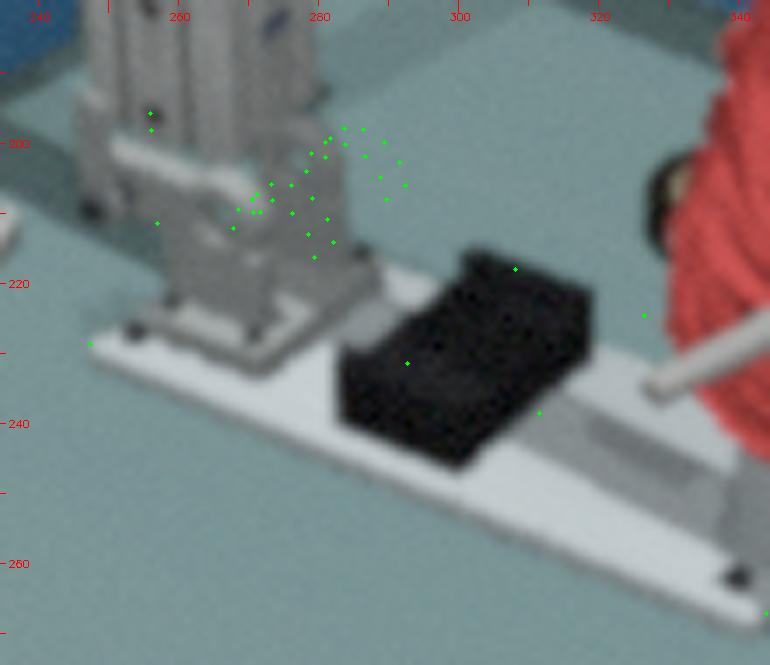

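Run:
```python
from h import *
import pickle
t,s=pickle.load(open("s0.pkl","rb"))
# params x,y(clevis),yaw,  plate offset o, saddle half width w ; stand coords relative to clevis xy
def pts(p):
    x,y,a,o,w=p; o*=1000; w*=1000
    return [(t,(-45,o+120,10),(240.5,225.3)),(t,(45,o+120,10),(237.2,190)),(s,(-45,o+120,10),(247.5,229)),(s,(-45,o-120,10),(344,267.5)),
     (t,(w,-75+23,36.5),(273.3,186)),(t,(w,-75-23,36.5),(291.5,183.5)),(t,(-w,-75-23,36.5),(294.5,215.8)),(t,(-w,-75+23,36.5),(277.3,217.3)),
     (s,(-33,-22,22),(261.5,229.8)),(s,(-33,22,22),(245.+10.5,224.5)),(s,(33,-22,22),(288.3,217.5)),
     (s,(-w,-75+23,36.5),(283.5,230.5)),(s,(w,-75-23,36.5),(318.5,221))]
def g(p): return np.concatenate([proj(c,st(p,np.array(P)/1e3))[0]-q for c,P,q in pts(p)])
r=least_squares(g,[0.58,0.3,0.14,-.06,.033],loss="soft_l1"); p=r.x
print(p.round(4)); print(g(p).reshape(-1,2).round(1).tolist())
np.save("stand.npy",p[:3])
q=[]
for x in (-24,24,-14,14): 
    for a in np.linspace(0,np.pi,7): q.append((x,15*np.cos(a),57+15*np.sin(a)))
q+=[(-34.5,36,57),(-34.5,36,90),(-34.5,36,96)]
for x in(-33,33):
    for y in(-22,22): q.append((x,y,22))
for x in(-p[4]*1e3,p[4]*1e3):
    for y in(-98,-52): q.append((x,y,36.5))
P=st(p,np.array(q)/1e3)
crop(t,225,175,130,70,6,"t2b.png",proj(t,P)); crop(s,235,180,110,95,7,"s2b.png",proj(s,P))
```

```text
[ 0.5686  0.3263  0.1431 -0.085   0.0381]
[[0.9, 0.8], [0.2, 0.5], [-0.4, 0.2], [-1.1, 1.1], [-0.7, -0.0], [0.0, 0.1], [1.2, -1.5], [-0.8, -0.7], [9.6, 0.6], [-0.6, -0.5], [0.7, -1.4], [-2.6, 0.0], [0.9, -0.8]]
```

View pics/t2b.png

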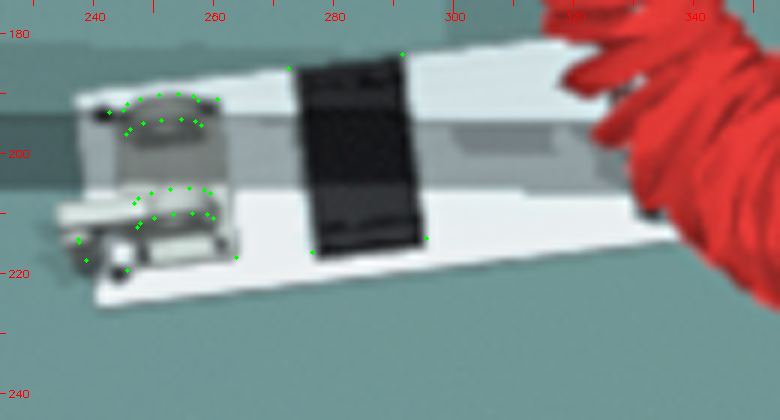

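View pics/s2b.png

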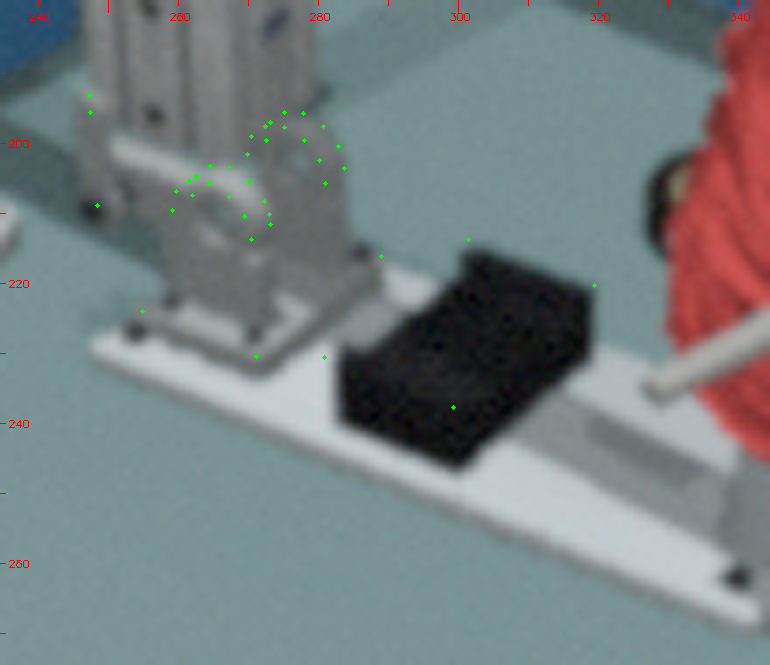

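Run:
```python
from h import *
import pickle
t,s=pickle.load(open("s0.pkl","rb"))
def pts(p):
    x,y,a,o=p; o*=1000
    return [(t,(-45,o+120,10),(240.5,225.3)),(t,(45,o+120,10),(237.2,190)),(s,(-45,o+120,10),(247.5,229)),(s,(-45,o-120,10),(344,267.5)),
     (t,(0,-75+23,33),(275.3,201.5)),(t,(0,-75-23,33),(293,199.7)),
     (s,(-33,-22,22),(271.3,231)),(s,(-33,22,22),(255,224.5)),(s,(33,-22,22),(288.3,217.5)),
     (t,(24,0,72),(252.5,190.6)),(s,(24,0,72),(278,195.8)),(s,(-24,-15,57),(273,212))]
def g(p): return np.concatenate([proj(c,st(p,np.array(P)/1e3))[0]-q for c,P,q in pts(p)])
r=least_squares(g,[0.58,0.3,0.14,-.06],loss="soft_l1"); p=r.x
print(p.round(4)); print(g(p).reshape(-1,2).round(1).tolist())
np.save("stand.npy",p[:3])
# cylinder: local axis u=along rod, v=left of it
C=lambda p,P: st(p,P)
co=[(t,(31,26,52),(249,272.5)),(t,(31,-26,52),(244.8,294.5)),(t,(-36,25,51),(218,266.8)),(t,(-36,-25,51),(213.5,288.5)),
 (t,(75,0,30),(264.8,287)),(s,(31,-26,52),(187,252.5)),(s,(31,26,52),(209.3,241.5)),(s,(31,-26,0),(190,271)),(s,(-36,-25,51),(171,235)),(s,(-36,25,51),(192.5,226)),(s,(75,0,22),(212,268))]
def gc(p): return np.concatenate([proj(c,st(p,np.array(P)/1e3))[0]-q for c,P,q in co])
r=least_squares(gc,[0.33,0.35,-1.6],loss="soft_l1"); p=r.x; np.save("cyl.npy",p)
print(p.round(4)); print(gc(p).reshape(-1,2).round(1).tolist())
q=[(x,y,z) for x in(-36,31) for y in(-26,26) for z in (0,52)]+[(-73+16.5*np.cos(a),k,26+16.5*np.sin(a)) for k in(-8,8) for a in np.linspace(0,6,9)]+[(75,0,26)]
P=st(p,np.array(q)/1e3)
crop(t,180,255,100,50,8,"t3b.png",proj(t,P)); crop(s,155,215,100,75,8,"s3b.png",proj(s,P)); 
crop(t,305,255,50,50,10,"t4.png"); crop(s,240,270,70,60,10,"s4.png")
```

```text
[ 0.569   0.3254  0.1501 -0.0839]
[[0.9, 0.8], [-0.0, 0.5], [-0.3, 0.2], [-0.6, 0.6], [-0.4, -0.3], [0.9, -0.9], [0.4, -0.5], [0.3, -0.4], [1.1, -1.4], [-1.2, -0.3], [0.2, -0.0], [-2.1, 1.8]]
[ 0.383   0.3683 -1.7184]
[[-1.6, -0.8], [-1.4, -0.5], [0.9, 0.5], [1.4, 0.1], [-0.2, -0.2], [-0.5, -1.4], [0.7, -0.7], [-0.1, 1.1], [-0.1, 0.6], [0.4, 0.5], [-0.4, 1.0]]
```

View pics/t3b.png

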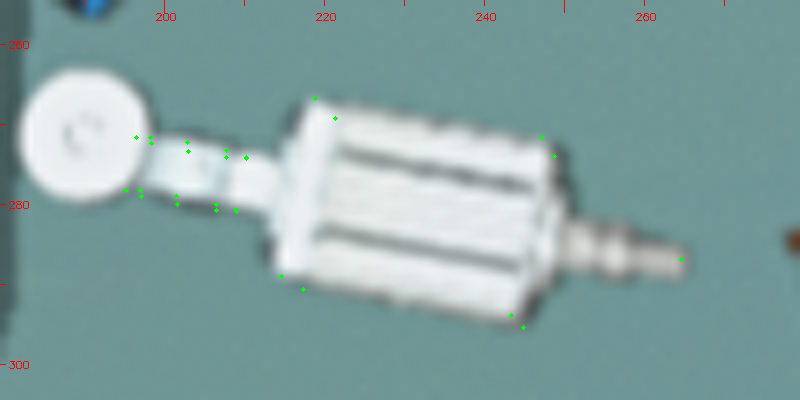

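View pics/s3b.png

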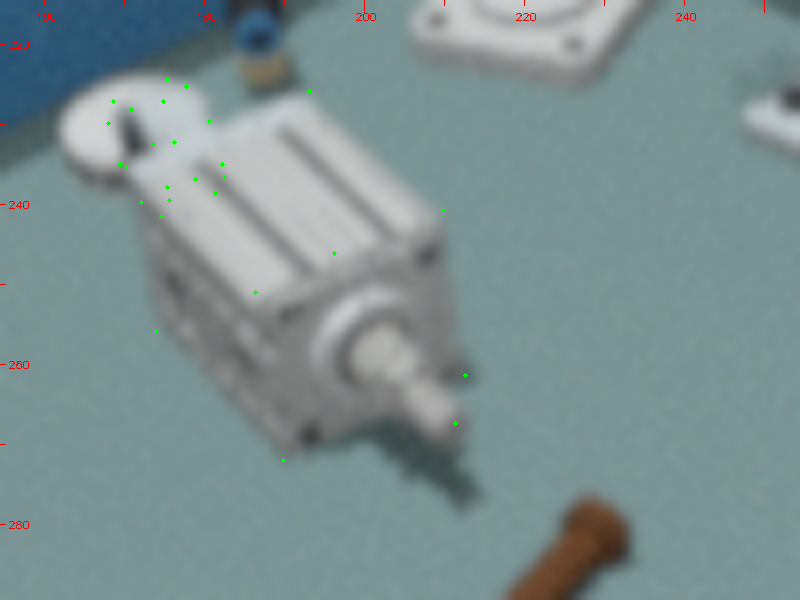

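View pics/t4.png

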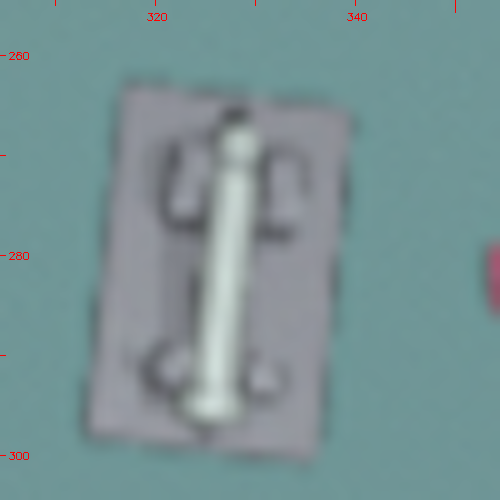

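View pics/s4.png

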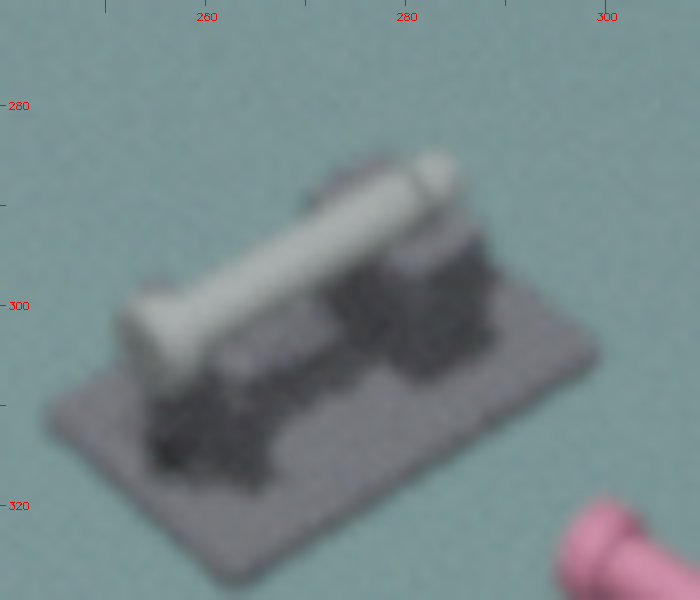

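Run:
```python
from h import *
import pickle
t,s=pickle.load(open("s0.pkl","rb"))
co=[(t,(-31,0,34),(325.3,296.3)),(t,(38,0,34),(328.3,267.3)),(s,(-31,0,34),(254.0,304.5)),(s,(38,0,34),(284.3,286.5))]
f=lambda p:np.concatenate([proj(c,st(p,np.array(P)/1e3))[0]-q for c,P,q in co])
for o in ([0,1,2,3],[0,1],[2,3]):
    cc=[co[i] for i in o]
    f=lambda p:np.concatenate([proj(c,st(p,np.array(P)/1e3))[0]-q for c,P,q in cc])
    r=least_squares(f,[0.33,0.15,0]); p=r.x; print(p.round(4)); print(f(p).reshape(-1,2).round(1).tolist())
    if len(o)==4: np.save("pin.npy",p)
cr=[(t,(43,28,6),(315.8,262.8)),(t,(43,-28,6),(339,265.8)),(t,(-43,28,6),(313,297.8)),(t,(-43,-28,6),(335.3,300.2)),(s,(43,-28,6),(299.5,305)),(s,(-43,28,6),(244.5,311.5)),(s,(-43,-28,6),(263,327.5))]
f=lambda p:np.concatenate([proj(c,st(p,np.array(P)/1e3))[0]-q for c,P,q in cr])
r=least_squares(f,[0.33,0.15,0]); print(r.x.round(4),f(r.x).reshape(-1,2).round(1).tolist())
# tcp of gripper check, hose / gun / other cylinder
for n,px in (("top",(207,157)),): pass
print("other cyl top", tri([(t,(206,156)),(s,(263,163))]))
print(robot.get_obs()["time"])
```

```text
[ 0.3822  0.1497 -0.0981]
[[-0.0, 0.2], [-0.1, -0.2], [-0.1, 0.1], [0.1, 0.0]]
[ 0.3822  0.1496 -0.1006]
[[-0.0, 0.2], [0.0, -0.2]]
[ 0.3823  0.1498 -0.0958]
[[-0.0, 0.1], [0.1, -0.1]]
[ 0.3881  0.1477 -0.0907] [[0.7, -0.1], [0.7, -0.6], [0.0, 0.8], [1.2, 0.8], [0.5, -1.5], [-1.5, -1.3], [-0.2, -0.1]]
other cyl top (array([0.66582025, 0.44159879, 0.0859615 ]), array([-1.70153455,  2.11624327,  2.66049894, -0.61442274]))
0.2
```

Run:
```python
from h import *
import pickle
t,s=pickle.load(open("s0.pkl","rb"))
print("guntip",tri([(t,(453,320)),(s,(328,235))]))
print("gun back top",tri([(t,(462,237)),(s,(432,183))]))
print("hose low bulge",tri([(t,(365,225)),(s,(350,245))]))
print("hose left",tri([(t,(308,130)),(s,(345,160))]))
# ray heights: hose edge top px (318,182) at different z -> scene px
for px in((318,182),(335,210),(360,226),(306,120),(310,150)):
    for z in(.1,.2,.3,.4,.5,.6):
        P=atz(t,px,z); print(px,z,P.round(3),proj(s,P)[0].round(0))
```

```text
guntip (array([ 0.29040328, -0.05631582,  0.31470266]), array([-1.07899768,  1.18768578,  0.94625141, -0.2385575 ]))
gun back top (array([ 0.44977498, -0.0860806 ,  0.32189103]), array([ 3.30542177, -2.74438328, -2.65545158,  0.80818932]))
hose low bulge (array([0.50613783, 0.07014708, 0.11668324]), array([ 0.27308417, -0.29139579, -0.29664309,  0.07731214]))
hose left (array([0.6963755 , 0.21350669, 0.1621305 ]), array([-5.59790376,  5.72442249,  7.07961129, -1.91688196]))
(318, 182) 0.1 [0.608 0.175 0.1  ] [339. 208.]
(318, 182) 0.2 [0.579 0.181 0.2  ] [328. 167.]
(318, 182) 0.3 [0.551 0.188 0.3  ] [316. 120.]
(318, 182) 0.4 [0.523 0.194 0.4  ] [302.  64.]
(318, 182) 0.5 [0.494 0.201 0.5  ] [285.  -2.]
(318, 182) 0.6 [0.466 0.207 0.6  ] [264. -82.]
(335, 210) 0.1 [0.542 0.136 0.1  ] [333. 229.]
(335, 210) 0.2 [0.52  0.146 0.2  ] [322. 186.]
(335, 210) 0.3 [0.497 0.156 0.3  ] [309. 135.]
(335, 210) 0.4 [0.474 0.165 0.4  ] [294.  76.]
(335, 210) 0.5 [0.451 0.175 0.5  ] [276.   6.]
(335, 210) 0.6 [0.429 0.185 0.6  ] [255. -80.]
(360, 226) 0.1 [0.506 0.08  0.1  ] [345. 251.]
(360, 226) 0.2 [0.487 0.094 0.2  ] [333. 204.]
(360, 226) 0.3 [0.467 0.109 0.3  ] [319. 150.]
(360, 226) 0.4 [0.447 0.123 0.4  ] [303.  87.]
(360, 226) 0.5 [0.428 0.138 0.5  ] [284.  12.]
(360, 226) 0.6 [0.408 0.152 0.6  ] [261. -78.]
(306, 120) 0.1 [0.76  0.203 0.1  ] [372. 175.]
(306, 120) 0.2 [0.719 0.207 0.2  ] [362. 139.]
(306, 120) 0.3 [0.677 0.211 0.3  ] [350.  96.]
(306, 120) 0.4 [0.636 0.215 0.4  ] [337.  46.]
(306, 120) 0.5 [0.595 0.219 0.5  ] [320. -13.]
(306, 120) 0.6 [0.554 0.223 0.6  ] [300. -87.]
(310, 150) 0.1 [0.685 0.193 0.1  ] [355. 190.]
(310, 150) 0.2 [0.65  0.198 0.2  ] [345. 151.]
(310, 150) 0.3 [0.615 0.203 0.3  ] [333. 107.]
(310, 150) 0.4 [0.58  0.208 0.4  ] [319.  55.]
(310, 150) 0.5 [0.545 0.213 0.5  ] [302.  -8.]
(310, 150) 0.6 [0.511 0.218 0.6  ] [282. -85.]
```

```bash
cat >> h.py <<'E'
from scipy.spatial.transform import Rotation as Ro
def plan(pos,yaw,n,obs=None,roll=np.pi,pitch=0.0):
    """rows from measured pose to target; shift in tool axes (cm) + rotvec (deg), n rows"""
    o=obs or robot.get_obs(); R0=Ro.from_euler("xyz",o["ee_rot"]); R1=Ro.from_euler("xyz",[roll,pitch,yaw])
    rv=(R0.inv()*R1).as_rotvec()
    p=np.array(o["tool_pos"]); d=(np.array(pos)-p)/n; R=R0
    for i in range(n):
        print(np.r_[R.inv().apply(d)*100, np.degrees(rv/n)].round(2).tolist()); R=R*Ro.from_rotvec(rv/n)
def where(): 
    o=robot.get_obs(); print("t",round(o["time"],2),"pos",np.round(o["tool_pos"],4),"rot",np.round(o["ee_rot"],4),"F",np.round(o["wrist_force"],1),"w",round(o["width"],4),"q",np.round(o["joint_positions"],2)); return o
E
python3 - <<'E'
from h import *
c=np.load("cyl.npy"); g=st(c,[-.010,0,0])[0]; print(g)
plan([g[0],g[1],.12],c[2]+np.pi,8)
E
```

```text
[0.38446633 0.37816019 0.        ]
[-3.17, -0.92, 1.16, -0.01, 0.01, 10.13]
[-3.28, -0.35, 1.16, -0.01, 0.01, 10.13]
[-3.3, 0.23, 1.16, -0.01, 0.01, 10.13]
[-3.2, 0.81, 1.16, -0.01, 0.01, 10.13]
[-3.01, 1.36, 1.16, -0.01, 0.01, 10.13]
[-2.72, 1.87, 1.16, -0.01, 0.01, 10.13]
[-2.35, 2.32, 1.16, -0.01, 0.01, 10.13]
[-1.91, 2.7, 1.16, -0.01, 0.01, 10.13]
```

Request:
{"fn": "arm_command", "kwargs": {"plan": [-3.2, -0.9, 1.1, 0, 0, 10.1, 0, -3.3, -0.35, 1.1, 0, 0, 10.1, 0, -3.3, 0.2, 1.1, 0, 0, 10.1, 0, -3.2, 0.8, 1.1, 0, 0, 10.1, 0, -3.0, 1.4, 1.1, 0, 0, 10.1, 0, -2.7, 1.9, 1.1, 0, 0, 10.1, 0, -2.35, 2.3, 1.1, 0, 0, 10.1, 0, -1.9, 2.7, 1.1, 0, 0, 10.1, 0]}}

```text
time: 1.2
tool_pos: [0.3861, 0.3786, 0.1249]
ee_rot: [-3.141, 0.0, 1.422]
wrist_force: [0.6, 0.4, -0.1]
width: 0.094
```

Run:
```python
from h import *
where()
t=cams.snapshot("top"); s=cams.snapshot("scene")
crop(t,170,200,130,110,6,"t5.png"); crop(s,130,130,160,150,5,"s5.png")
c=np.load("cyl.npy"); g=st(c,[-.010,0,0])[0]
where(); plan([g[0],g[1],.06],c[2]+np.pi,3)
```

```text
t 1.2 pos [0.3861 0.3786 0.1249] rot [-3.1413e+00  2.0000e-04  1.4218e+00] F [ 0.6  0.4 -0.1] w 0.094 q [0.67 0.1  1.53 0.   1.51 0.82]
t 1.3 pos [0.3868 0.377  0.1236] rot [-3.1402e+00  3.1000e-03  1.4228e+00] F [-0.1  0.2  0.2] w 0.0942 q [ 0.67  0.1   1.53 -0.    1.51  0.82]
[0.03, -0.08, 2.12, -0.03, 0.06, -0.01]
[0.03, -0.08, 2.12, -0.03, 0.06, -0.01]
[0.03, -0.08, 2.12, -0.03, 0.06, -0.01]
```

View pics/t5.png

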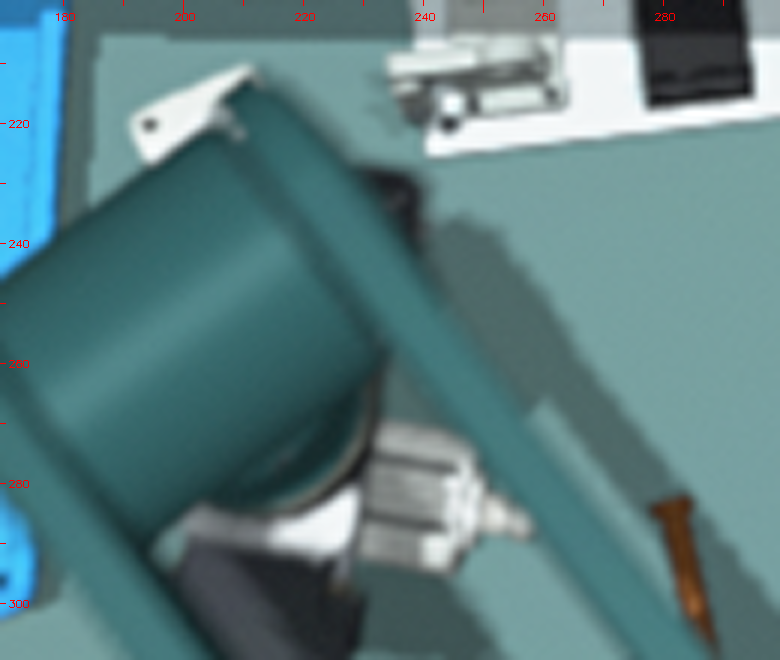

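View pics/s5.png

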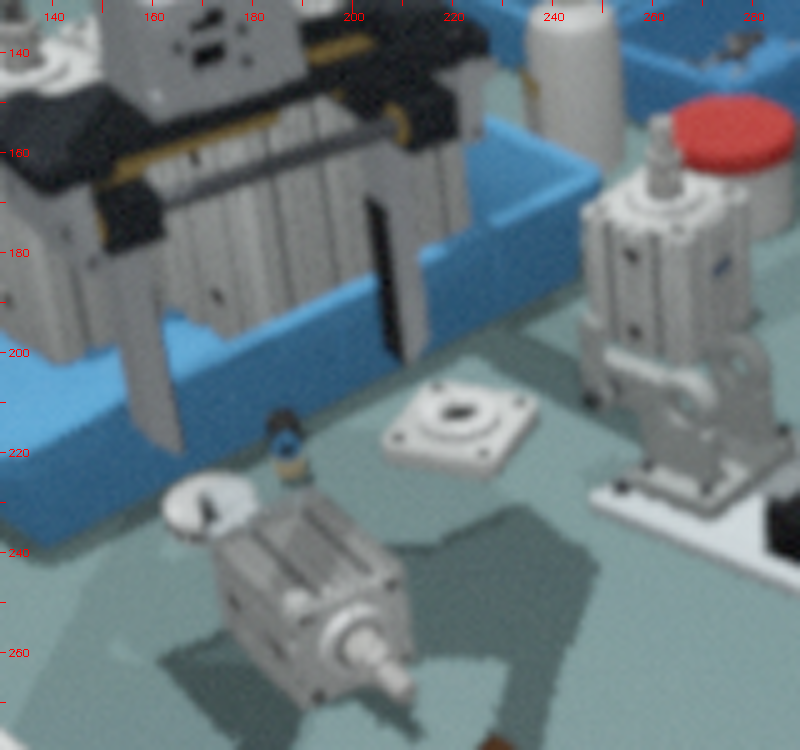

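Request:
{"fn": "arm_command", "kwargs": {"plan": [0, -0.1, 2.6, 0, 0, 0, 0, 0, -0.1, 2.6, 0, 0, 0, 0, 0, 0, 2.6, 0, 0, 0, 0, 0, 0, 1.9, 0, 0, 0, 0, 0, 0, 0.6, 0, 0, 0, 0, 0, 0, 0, 0, 0, 0, 0, 0, 0, 0, 0, 0, 0, 0.5, 0, 0, 0, 0, 0, 0, 0.5]}}

```text
time: 2.3
tool_pos: [0.384, 0.3802, 0.0235]
ee_rot: [3.14, -0.002, 1.428]
wrist_force: [0.0, 0.8, 0.1]
width: 0.0773
```

Request:
{"fn": "arm_command", "kwargs": {"plan": [0, 0, 0, 0, 0, 0, 0.7, 0, 0, 0, 0, 0, 0, 0.7, 0, 0, 0, 0, 0, 0, 0.7]}}

```text
time: 2.68
tool_pos: [0.3837, 0.3797, 0.0226]
ee_rot: [3.141, -0.0, 1.428]
wrist_force: [-0.1, -0.4, 0.3]
width: 0.0519
```

Run:
```python
from h import *
where()
s=cams.snapshot("scene")
crop(s,130,130,160,150,5,"s6.png")
```

```text
t 2.67 pos [0.3837 0.3797 0.0226] rot [ 3.1412e+00 -3.0000e-04  1.4276e+00] F [-0.1 -0.4  0.3] w 0.0519 q [ 0.68  0.18  1.66 -0.    1.3   0.82]
```

View pics/s6.png

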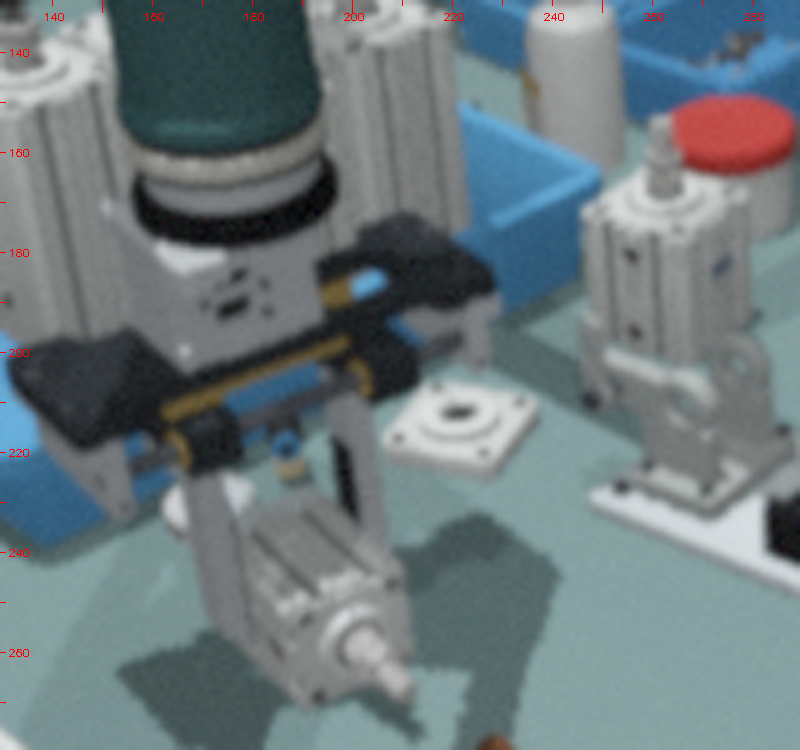

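Request:
{"fn": "arm_command", "kwargs": {"plan": [0, 0, -1.0, 0, 0, 0, 0.7, 0, 0, -2.5, 0, 0, 0, 0.7, 0, 0, -3, 0, 0, 0, 0.7, 0, 0, -3, 0, 0, 0, 0.7, 0, 0, -1.5, 0, 0, 0, 0.7, 0, 0, 0, 0, 0, 0, 0.7]}}

```text
time: 3.48
tool_pos: [0.3837, 0.3799, 0.1329]
ee_rot: [3.141, -0.001, 1.428]
wrist_force: [-0.2, 0.4, -7.0]
width: 0.0516
```

Run:
```python
from h import *
where()
p=np.load("stand.npy"); T=st(p,[0,-.0616,0])[0]; print(p,T)
plan([T[0],T[1],.135],p[2]+np.pi/2,8)
s=cams.snapshot("scene")
crop(s,130,100,160,150,5,"s7.png")
```

```text
t 3.48 pos [0.3837 0.3799 0.1329] rot [ 3.1408e+00 -9.0000e-04  1.4276e+00] F [-0.2  0.4 -7. ] w 0.0516 q [0.68 0.09 1.52 0.   1.52 0.82]
[0.56902886 0.32542058 0.15007445] [0.57823878 0.26451297 0.        ]
[-1.08, 2.61, -0.02, 0.01, -0.01, -2.1]
[-1.17, 2.57, -0.02, 0.01, -0.01, -2.1]
[-1.27, 2.53, -0.03, 0.01, -0.01, -2.1]
[-1.36, 2.48, -0.03, 0.01, -0.01, -2.1]
[-1.45, 2.43, -0.03, 0.01, -0.01, -2.1]
[-1.54, 2.37, -0.03, 0.01, -0.01, -2.1]
[-1.62, 2.31, -0.03, 0.01, -0.01, -2.1]
[-1.71, 2.25, -0.03, 0.01, -0.01, -2.1]
```

View pics/s7.png

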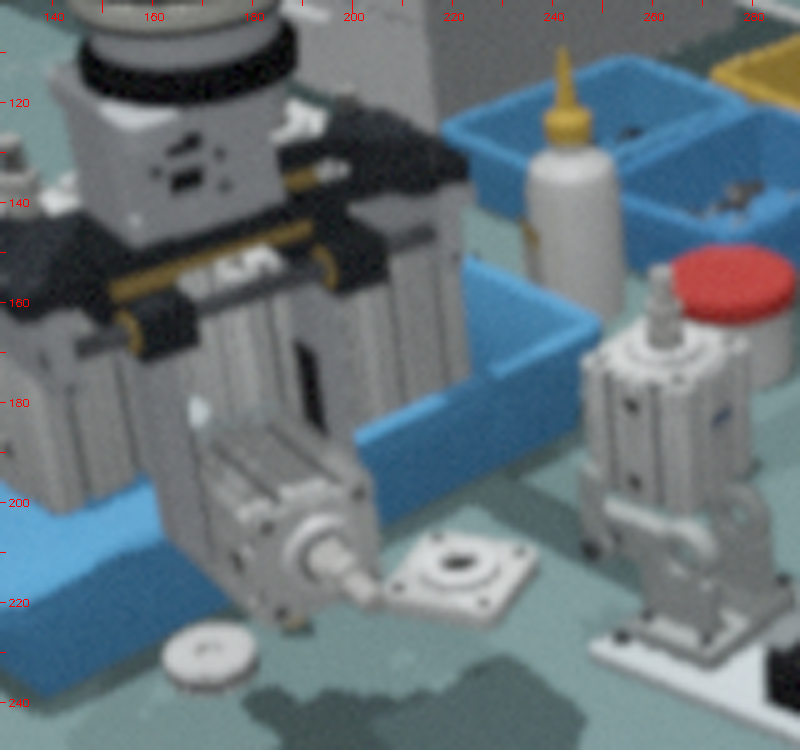

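Request:
{"fn": "arm_command", "kwargs": {"plan": [-1.1, 2.6, -0.8, 0, 0, -2.1, 0.7, -1.2, 2.6, -0.4, 0, 0, -2.1, 0.7, -1.3, 2.5, 0, 0, 0, -2.1, 0.7, -1.4, 2.5, 0, 0, 0, -2.1, 0.7, -1.5, 2.4, 0, 0, 0, -2.1, 0.7, -1.5, 2.4, 0, 0, 0, -2.1, 0.7, -1.6, 2.3, 0.2, 0, 0, -2.1, 0.7, -1.7, 2.2, 0.2, 0, 0, -2.1, 0.7]}}

```text
time: 4.53
tool_pos: [0.5768, 0.2624, 0.1372]
ee_rot: [-3.136, 0.001, 1.722]
wrist_force: [-0.0, 0.5, -6.7]
width: 0.0519
```

Request:
{"fn": "arm_command", "kwargs": {"plan": [0, 0, 0, 0, 0, 0, 0.7]}}

```text
time: 4.65
tool_pos: [0.5775, 0.2612, 0.1368]
ee_rot: [-3.136, 0.002, 1.718]
wrist_force: [-0.7, 0.3, -6.4]
width: 0.0521
```

Run:
```python
from h import *
where()
p=np.load("stand.npy"); T=st(p,[0,-.0616,0])[0]
plan([T[0],T[1],.10],p[2]+np.pi/2,1)
s=cams.snapshot("scene");t=cams.snapshot("top")
crop(s,225,130,130,110,6,"s8.png"); crop(t,180,120,180,130,4.4,"t8.png")
```

```text
t 4.65 pos [0.5775 0.2612 0.1368] rot [-3.1364e+00  1.7000e-03  1.7180e+00] F [-0.7  0.3 -6.4] w 0.0521 q [ 0.34  0.3   1.27 -0.    1.57  0.19]
[0.32, 0.14, 3.68, -0.3, 0.1, -0.16]
```

View pics/s8.png

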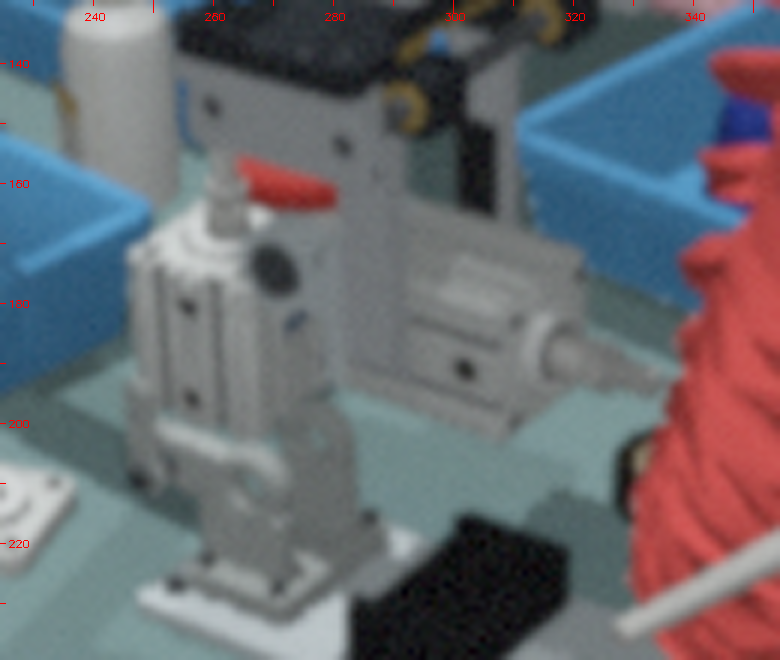

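View pics/t8.png

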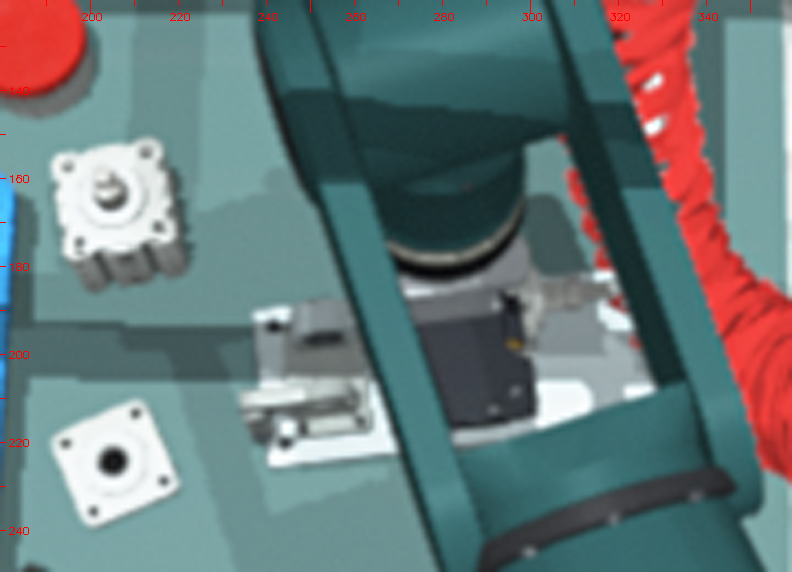

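Run:
```python
from h import *
o=where(); s=cams.snapshot("scene")
R=Ro.from_euler("xyz",o["ee_rot"]); tp=o["tool_pos"]
q=[]
for l in (.0616,.0616-.073-.075,): q.append(tp+R.apply([l,0,-.0034]))
c=.0616-.073
def L(l,y,z): return tp+R.apply([c-l,y,-.0034+ -z])   # l along rod from centre, z up
for l in(-.036,.031):
  for y in(-.026,.026):
    for z in(-.026,.026): q.append(L(l,y,z))
for y in(-.008,.008):
  for a in np.linspace(0,6.28,13): q.append(L(-.073+.0165*np.cos(a),y,.0165*np.sin(a)))
P=proj(s,np.array(q)); print(P[:2])
crop(s,245,140,100,70,8,"s8b.png",P); crop(s,245,140,100,70,8,"s8c.png")
```

```text
t 4.75 pos [0.5761 0.2629 0.1379] rot [-3.1367e+00  2.0000e-04  1.7201e+00] F [ 0.  -0.2 -7. ] w 0.0521 q [0.34 0.3  1.27 0.   1.58 0.19]
[[270.18342088 172.7488405 ]
 [332.20597528 192.85857291]]
```

View pics/s8b.png

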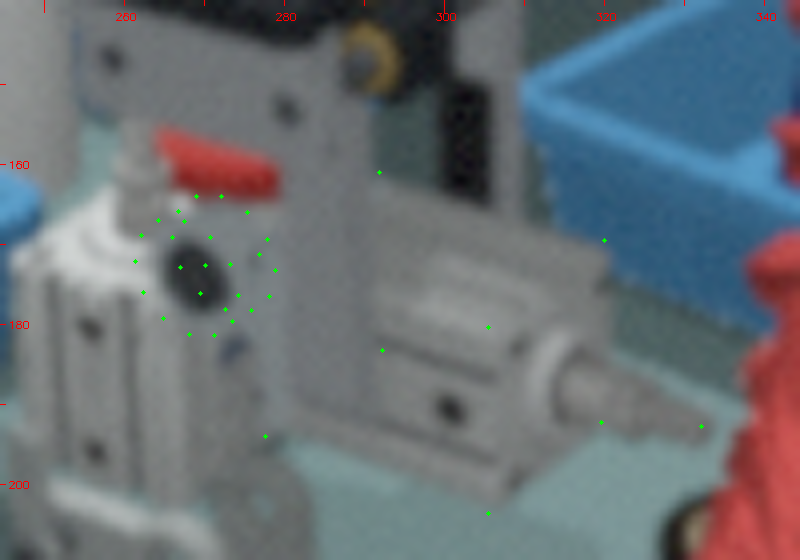

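View pics/s8c.png

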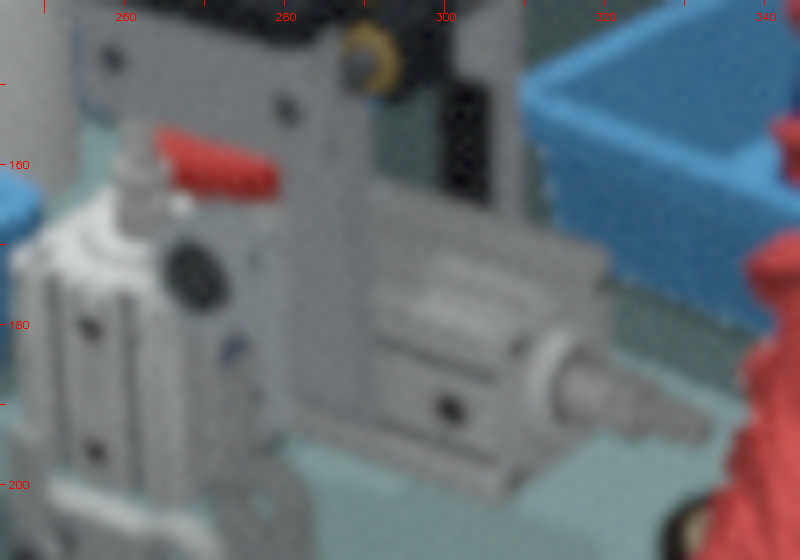

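Run:
```python
from h import *
import pickle
fr=[cams.snapshot("scene") for _ in range(6)]
s=fr[0].copy(); a=np.mean([f["pixels"].astype(float) for f in fr],0)
o=where(); pickle.dump((s,a,o),open("hold.pkl","wb"))
def enh(x0,y0,w,h,k,name):
    c=a[y0:y0+h,x0:x0+w]; lo,hi=np.percentile(c,1),np.percentile(c,97)
    d=dict(s); z=np.clip((a-lo)/(hi-lo)*255,0,255).astype(np.uint8); d["pixels"]=z; crop(d,x0,y0,w,h,k,name)
enh(240,185,60,52,13,"e1.png"); enh(258,158,80,48,10,"e2.png")
```

```text
t 5.1 pos [0.5769 0.2638 0.1407] rot [ 3.1413e+00 -2.0000e-04  1.7216e+00] F [-0.1 -0.5 -7.3] w 0.052 q [0.34 0.3  1.27 0.   1.57 0.19]
```

View pics/e1.png

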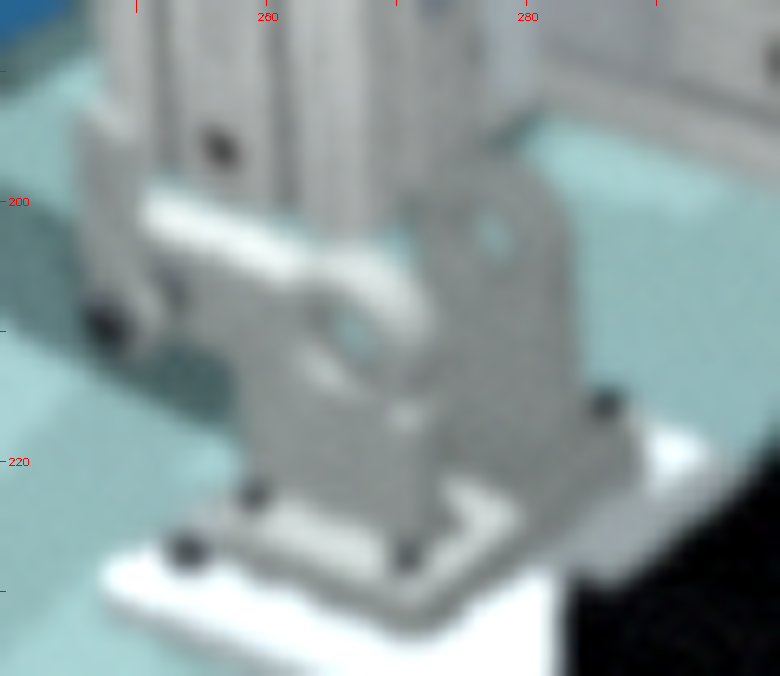

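View pics/e2.png

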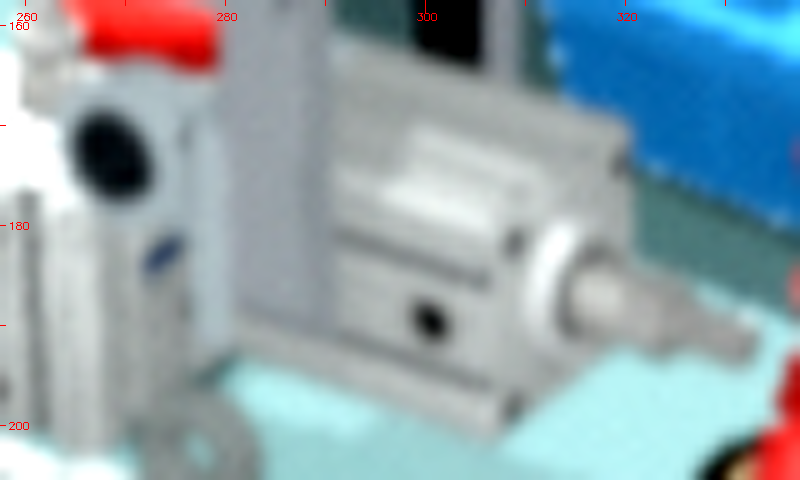

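Run:
```python
from h import *
import pickle
s,a,o=pickle.load(open("hold.pkl","rb"))
p=np.load("stand.npy")
for x in(-24,-14,14,24): print(x,proj(s,st(p,[x/1e3,0,.057]))[0].round(1))
# stand xy offset from scene obs
obs=[((-24,0,57),(266.6,209.3)),((16,0,57),(277.4,202.8)),((-33,-22,22),(271.3,230.8)),((-33,-22,10),(271.5,233.8)),((33,-22,22),(288.8,219.5)),((24,-15,57),(283.6,205)),((24,0,72),(278,195.8)),((-24,-15,57),(272.3,212))]
f=lambda d:np.concatenate([proj(s,st([d[0],d[1],p[2]],np.array(P)/1e3))[0]-q for P,q in obs])
r=least_squares(f,p[:2],loss="soft_l1",f_scale=.5); print("stand xy",r.x.round(4),f(r.x).reshape(-1,2).round(1).tolist())
sx=r.x
# cylinder: centre-axis; yaw 1.7205, z axis height
yaw=1.7205; zc=.1395+.0034
def W(e,l,v,h): # eye xy e; l toward rod from eye; v stand-x direction
    d=np.array([np.cos(yaw),np.sin(yaw)]); n=np.array([np.sin(yaw),-np.cos(yaw)])
    return np.r_[e-d*l+n*v,zc+h]
ob=[((0,-.010,0),(268.8,173.2)),((.148,0,-.003),(333,192)),((.104,-.026,-.026),(306.5,201)),((.104,.026,.026),(320.3,170))]
f=lambda e:np.concatenate([proj(s,W(np.array(e[:2]),*P))[0]-q for P,q in ob])
r=least_squares(f,[.57,.32],loss="soft_l1",f_scale=.5); print("eye",r.x.round(4),f(r.x).reshape(-1,2).round(1).tolist())
tp=np.array([.5769,.2628]); d=np.array([np.cos(yaw),np.sin(yaw)]); n=np.array([np.sin(yaw),-np.cos(yaw)])
print("eye rel tcp along/across", (r.x-tp)@d,(r.x-tp)@n)
e=r.x-sx; print("eye rel clevis: across(standx)",e@n,"along(standy)",e@d)
```

```text
-24 [265.2 211.7]
-14 [268.  209.6]
14 [275.7 203.7]
24 [278.4 201.7]
stand xy [0.57   0.3264] [[-1.4, 2.1], [-1.1, 0.2], [0.3, -0.7], [0.4, 0.9], [0.5, -3.7], [0.4, -1.7], [0.2, -0.3], [-1.4, 1.5]]
eye [0.5717 0.3258] [[-0.6, -0.3], [0.0, 0.2], [-0.0, 0.7], [0.6, -2.4]]
eye rel tcp along/across 0.06301433824207595 0.0042943157069627496
eye rel clevis: across(standx) 0.0016738012187412121 along(standy) -0.0009133889386841073
```

Run:
```python
from h import *
fr=[cams.snapshot("top") for _ in range(4)]
t=fr[0]; a=np.mean([f["pixels"].astype(float) for f in fr],0); t=dict(t); t["pixels"]=np.clip(a,0,255).astype(np.uint8)
o=where()
yaw=1.7205; d=np.array([np.cos(yaw),np.sin(yaw)]); n=np.array([np.sin(yaw),-np.cos(yaw)])
pts=[]
for e in (np.array([.5769,.2628])+.0616*d, np.array([.5717,.3258])):
    for l in(.105,.148): 
        q=proj(t,np.r_[e-d*l,.1429])[0]; print(q.round(1)); pts.append(q)
crop(t,285,165,60,45,13,"t9.png",pts)
```

```text
t 5.3 pos [0.5772 0.2634 0.1407] rot [ 3.1413e+00 -1.0000e-04  1.7210e+00] F [-0.6 -0.3 -6.7] w 0.0519 q [0.34 0.3  1.27 0.   1.57 0.19]
[298.8 187. ]
[318.1 184.5]
[297.9 185.2]
[317.1 182.7]
```

View pics/t9.png

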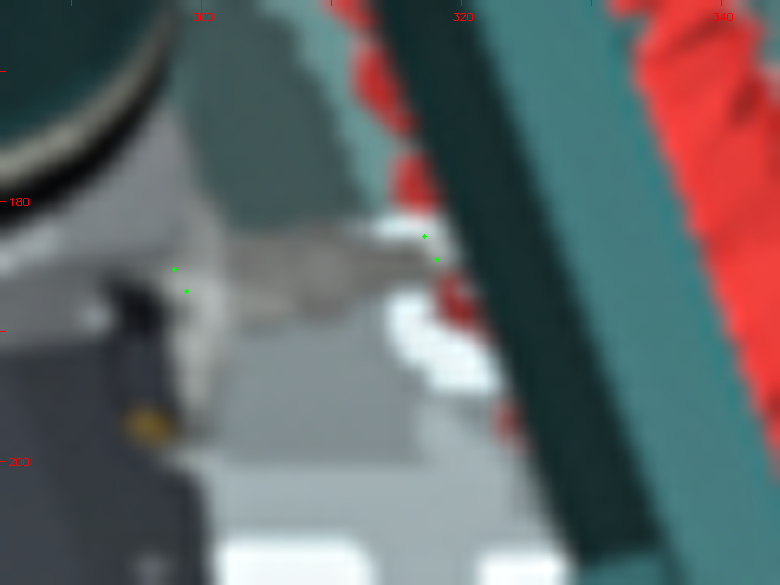

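Request:
{"fn": "arm_command", "kwargs": {"plan": [0, 0, 1.3, 0, 0, 0, 0.7, 0, 0, 1.3, 0, 0, 0, 0.7, 0, 0, 1.0, 0, 0, 0, 0.7, 0, 0, 0, 0, 0, 0, 0.7]}}

```text
time: 5.8
tool_pos: [0.5762, 0.2629, 0.1022]
ee_rot: [-3.138, 0.001, 1.721]
wrist_force: [-0.6, -0.1, -6.5]
width: 0.0519
```

```bash
cat >> h.py <<'E'
def avg(name,n=4):
    fr=[cams.snapshot(name) for _ in range(n)]; d=dict(fr[0]); d["f"]=np.mean([f["pixels"].astype(float) for f in fr],0); d["pixels"]=np.clip(d["f"],0,255).astype(np.uint8); return d
def enh(d,x0,y0,w,h,k,name,pts=None):
    c=d["f"][y0:y0+h,x0:x0+w]; lo,hi=np.percentile(c,1),np.percentile(c,97)
    e=dict(d); e["pixels"]=np.clip((d["f"]-lo)/(hi-lo)*255,0,255).astype(np.uint8); crop(e,x0,y0,w,h,k,name,pts)
E
python3 - <<'E'
from h import *
where(); s=avg("scene"); t=avg("top",3); where()
enh(s,240,170,100,70,8,"s10.png"); enh(t,230,170,100,70,8,"t10.png")
E
```

```text
t 5.8 pos [0.5762 0.2629 0.1022] rot [-3.1376e+00  7.0000e-04  1.7207e+00] F [-0.6 -0.1 -6.5] w 0.0519 q [0.34 0.32 1.32 0.   1.51 0.19]
t 6.15 pos [0.5777 0.2634 0.1052] rot [ 3.1402e+00 -3.0000e-04  1.7208e+00] F [ 0.5  0.4 -6.3] w 0.052 q [0.34 0.32 1.32 0.   1.51 0.19]
```

View pics/s10.png

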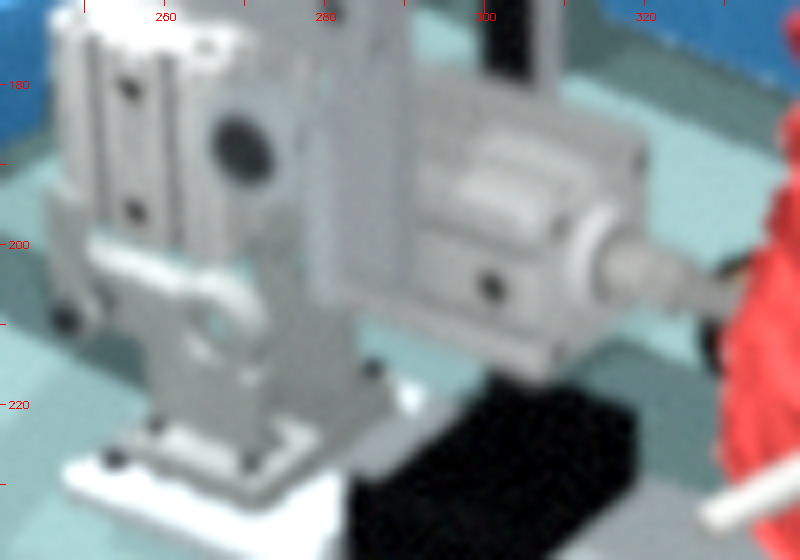

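View pics/t10.png

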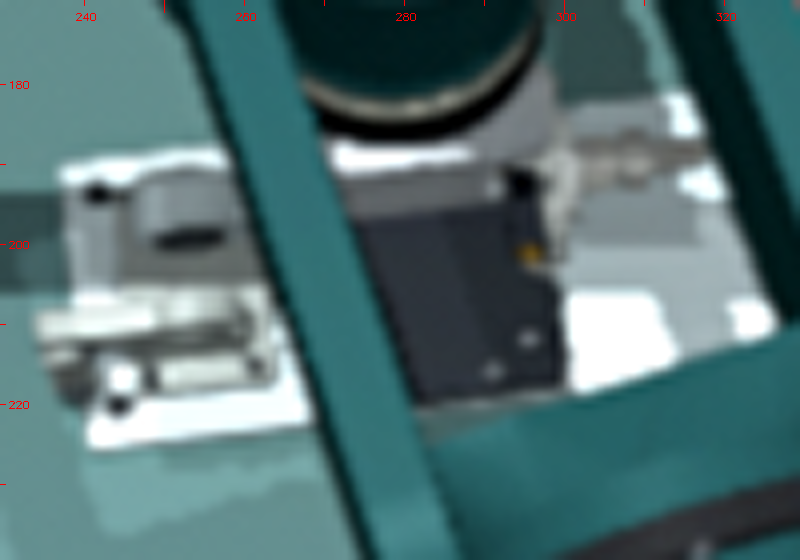

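Run:
```python
from h import *
t=cams.snapshot("top"); s=cams.snapshot("scene"); p=np.load("stand.npy")
yaw=1.721; d=np.array([np.cos(yaw),np.sin(yaw)]); n=np.array([np.sin(yaw),-np.cos(yaw)])
e=np.array([.577,.263])+.0625*d; z=.104+.0034
for nm,c in(("top",t),("scene",s)):
    for v,h in((-.010,0),(-.008,.0165),(.008,.0165)): print(nm,v,h,proj(c,np.r_[e+n*v,z+h])[0].round(1))
    print("ears", [proj(c,st(p,[x/1e3,0,.072]))[0].round(1).tolist() for x in(-24,-14,14,24)])
```

```text
top -0.01 0 [252.5 201.3]
top -0.008 0.0165 [252.  198.7]
top 0.008 0.0165 [251.1 191.8]
ears [[253.8, 210.1], [253.3, 206.0], [251.8, 194.4], [251.3, 190.3]]
scene -0.01 0 [267.9 188.8]
scene -0.008 0.0165 [268.1 181.5]
scene 0.008 0.0165 [272.7 178.3]
ears [[264.9, 205.7], [267.7, 203.6], [275.5, 197.8], [278.2, 195.8]]
```

Request:
{"fn": "arm_command", "kwargs": {"plan": [0, -0.2, 0.4, 0, 0, 0, 0.7, 0, 0, 0.8, 0, 0, 0, 0.7, 0, 0, 0.8, 0, 0, 0, 0.7, 0, 0, 0.8, 0, 0, 0, 0.7, 0, 0, 0.5, 0, 0, 0, 0.7, 0, 0, 0.4, 0, 0, 0, 0.7, 0, 0, 0, 0, 0, 0, 0.7]}}

```text
time: 7.12
tool_pos: [0.5752, 0.2629, 0.0671]
ee_rot: [-3.141, 0.0, 1.721]
wrist_force: [-0.6, 0.1, -5.9]
width: 0.052
```

Run:
```python
from h import *
where(); s=avg("scene"); t=avg("top",3); where()
enh(s,240,185,100,70,8,"s11.png"); enh(t,230,180,70,50,11,"t11.png")
```

```text
t 7.12 pos [0.5752 0.2629 0.0671] rot [-3.1410e+00  1.0000e-04  1.7208e+00] F [-0.6  0.1 -5.9] w 0.052 q [0.34 0.34 1.37 0.   1.44 0.19]
t 7.47 pos [0.5755 0.2631 0.0678] rot [ 3.1410e+00 -2.0000e-04  1.7208e+00] F [-0.4  0.1 -7.3] w 0.0517 q [0.34 0.34 1.37 0.   1.44 0.19]
```

View pics/s11.png

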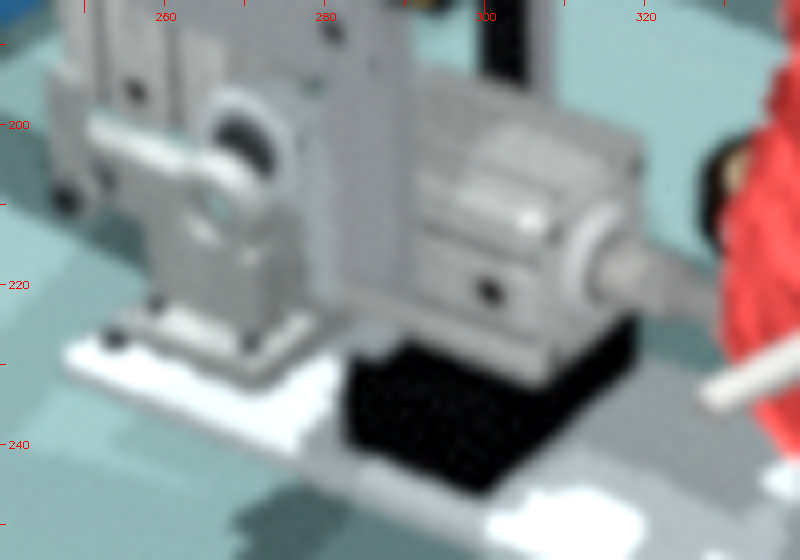

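View pics/t11.png

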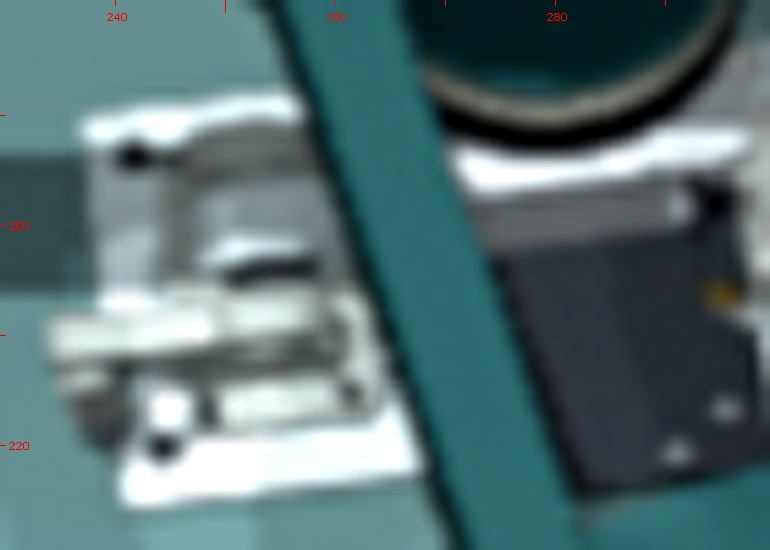

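Request:
{"fn": "arm_command", "kwargs": {"plan": [0, 0, 0.5, 0, 0, 0, 0.7, 0, 0, 0.4, 0, 0, 0, 0.7, 0, 0, 0.2, 0, 0, 0, 0.7, 0, 0, 0.1, 0, 0, 0, 0.7, 0, 0, 0, 0, 0, 0, 0.7]}}

```text
time: 8.1
tool_pos: [0.5754, 0.263, 0.0554]
ee_rot: [-3.142, -0.0, 1.721]
wrist_force: [-0.1, -0.3, -7.0]
width: 0.0522
```

Request:
{"fn": "arm_command", "kwargs": {"plan": [0, 0, 0.1, 0, 0, 0, 0.7, 0, 0, 0.1, 0, 0, 0, 0.7, 0, 0, 0, 0, 0, 0, 0.7]}}

```text
time: 8.48
tool_pos: [0.5753, 0.263, 0.0534]
ee_rot: [-3.141, -0.0, 1.721]
wrist_force: [0.3, -0.9, -7.1]
width: 0.052
```

Request:
{"fn": "arm_command", "kwargs": {"plan": [0, 0, 0.07, 0, 0, 0, 0.7, 0, 0, 0.07, 0, 0, 0, 0.7, 0, 0, 0, 0, 0, 0, 0.7]}}

```text
time: 8.85
tool_pos: [0.5754, 0.263, 0.0527]
ee_rot: [3.141, -0.0, 1.721]
wrist_force: [-1.3, -0.6, -3.3]
width: 0.0517
```

Run:
```python
from h import *
where(); s=avg("scene"); where()
enh(s,240,185,100,70,8,"s12.png")
```

```text
t 8.85 pos [0.5754 0.263  0.0527] rot [ 3.1411e+00 -1.0000e-04  1.7209e+00] F [-1.3 -0.6 -3.3] w 0.0517 q [0.34 0.35 1.38 0.   1.41 0.19]
t 9.05 pos [0.5754 0.2631 0.0527] rot [ 3.1411e+00 -2.0000e-04  1.7208e+00] F [-1.2  0.5 -3.2] w 0.0519 q [0.34 0.35 1.38 0.   1.41 0.19]
```

View pics/s12.png

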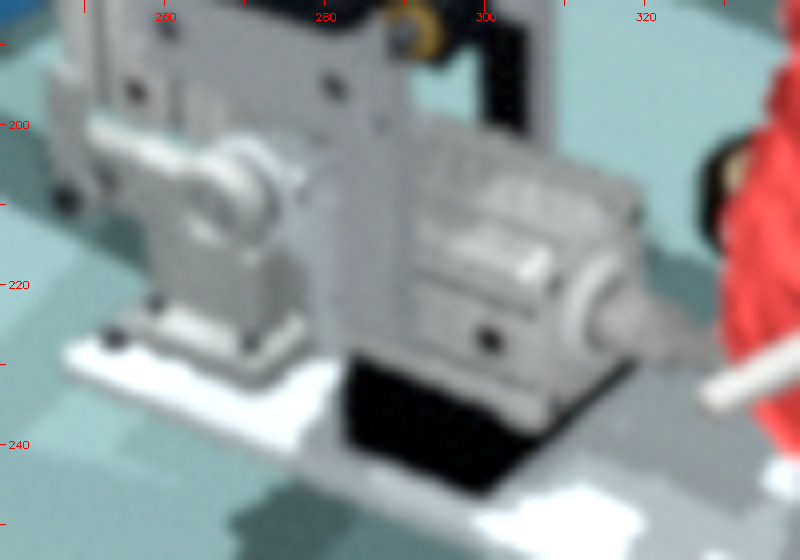

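Run:
```python
from h import *
s=avg("scene",6); enh(s,253,192,36,30,20,"s13.png")
p=np.load("stand.npy")
for x in (-24,-14,-10,10): print(x,proj(s,st(p,[x/1e3,0,.057]))[0].round(1))
```

```text
-24 [265.2 211.7]
-14 [268.  209.6]
-10 [269.1 208.7]
10 [274.7 204.5]
```

View pics/s13.png

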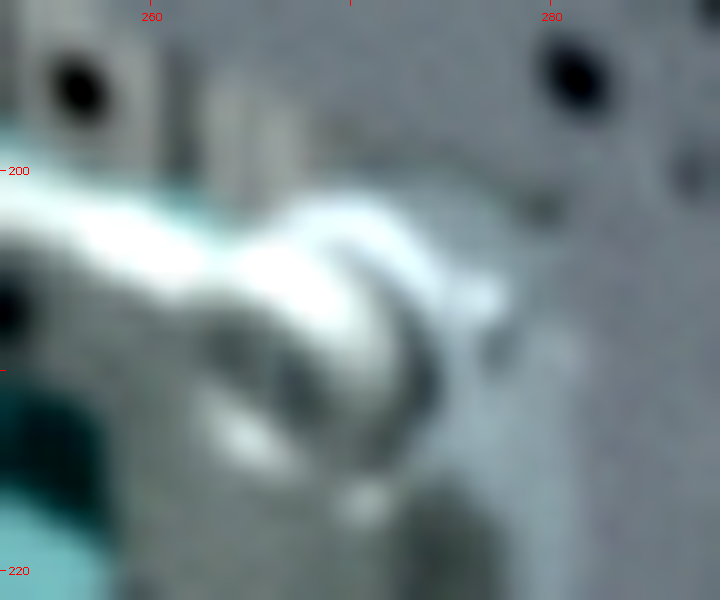

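Request:
{"fn": "arm_command", "kwargs": {"plan": [0, 0, 0, 0, 0, 0, 0.35, 0, 0, 0, 0, 0, 0, 0.25, 0, 0, 0, 0, 0, 0, 0.25, 0, 0, -1, 0, 0, 0, 0.25, 0, 0, -3, 0, 0, 0, 0.25, 0, 0, -4, 0, 0, 0, 0.25, 0, 0, -4, 0, 0, 0, 0.25, 0, 0, 0, 0, 0, 0, 0.25]}}

```text
time: 10.35
tool_pos: [0.5778, 0.2639, 0.1781]
ee_rot: [3.131, -0.002, 1.721]
wrist_force: [0.8, 0.6, -1.0]
width: 0.0702
```

Run:
```python
from h import *
where()
pn=np.load("pin.npy"); g=st(pn,[-.006,0,0])[0]; print(g)
plan([g[0],g[1],.16],pn[2]+np.pi,9)
```

```text
t 10.35 pos [0.5778 0.2639 0.1781] rot [ 3.1310e+00 -2.1000e-03  1.7208e+00] F [ 0.8  0.6 -1. ] w 0.0702 q [0.34 0.28 1.22 0.   1.63 0.19]
[0.3762718  0.15029049 0.        ]
[-0.91, -2.4, 0.17, 0.07, 0.03, -8.42]
[-0.55, -2.51, 0.18, 0.07, 0.03, -8.42]
[-0.18, -2.57, 0.18, 0.07, 0.03, -8.42]
[0.2, -2.56, 0.18, 0.07, 0.03, -8.42]
[0.57, -2.51, 0.19, 0.07, 0.03, -8.42]
[0.93, -2.4, 0.19, 0.07, 0.03, -8.42]
[1.27, -2.23, 0.19, 0.07, 0.03, -8.42]
[1.59, -2.02, 0.2, 0.07, 0.03, -8.42]
[1.87, -1.77, 0.2, 0.07, 0.03, -8.42]
```

Request:
{"fn": "arm_command", "kwargs": {"plan": [0.6, -4.0, 0, 0, 0, 0, 0.25, 0.75, -5.0, 0, 0, 0, 0, 0.3, 0.75, -5.0, 0, 0, 0, 0, 0.4, 0.75, -5.0, 0, 0, 0, -4, 0.5, 0, 0, 0, 0, 0, -10, 0.6, 0, 0, 0, 0, 0, -10, 0.6]}}

```text
time: 11.1
tool_pos: [0.3819, 0.2625, 0.1711]
ee_rot: [-3.14, -0.0, 2.146]
wrist_force: [-0.5, 0.3, -0.7]
width: 0.0379
```

Run:
```python
from h import *
where()
pn=np.load("pin.npy"); g=st(pn,[-.006,0,0])[0]; print(g)
plan([g[0],g[1],.10],pn[2]+np.pi,6)
s=avg("scene",3); enh(s,240,185,110,75,7,"s14.png")
```

```text
t 11.1 pos [0.3819 0.2625 0.1711] rot [-3.1404e+00 -1.0000e-04  2.1463e+00] F [-0.5  0.3 -0.7] w 0.0379 q [ 0.48 -0.09  1.64 -0.    1.6  -0.1 ]
[0.3762718  0.15029049 0.        ]
[-1.52, -1.1, 1.19, -0.01, -0.01, -8.57]
[-1.34, -1.31, 1.19, -0.01, -0.01, -8.57]
[-1.13, -1.49, 1.19, -0.01, -0.01, -8.57]
[-0.89, -1.65, 1.19, -0.01, -0.01, -8.57]
[-0.64, -1.76, 1.18, -0.01, -0.01, -8.57]
[-0.37, -1.84, 1.18, -0.01, -0.01, -8.57]
```

View pics/s14.png

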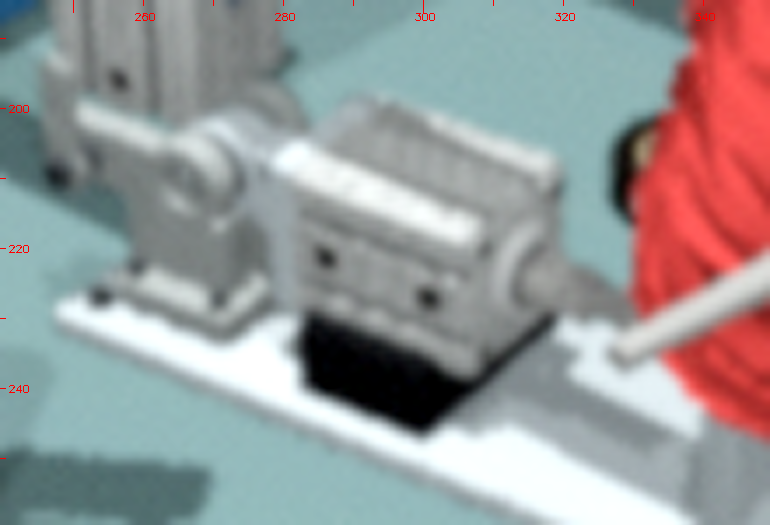

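Request:
{"fn": "arm_command", "kwargs": {"plan": [-1.5, -1.1, 1.2, 0, 0, -8.6, 0.6, -1.35, -1.3, 1.2, 0, 0, -8.6, 0.6, -1.1, -1.5, 1.2, 0, 0, -8.6, 0.6, -0.9, -1.65, 1.2, 0, 0, -8.6, 0.6, -0.65, -1.75, 1.2, 0, 0, -8.6, 0.6, -0.4, -1.85, 1.0, 0, 0, -8.6, 0.6, 0, 0, 0, 0, 0, 0, 0.6]}}

```text
time: 12.12
tool_pos: [0.3765, 0.1497, 0.1008]
ee_rot: [-3.141, -0.003, 3.034]
wrist_force: [0.0, -0.1, -0.1]
width: 0.0376
```

Run:
```python
from h import *
where(); s=avg("scene",3); o=where()
pn=np.load("pin.npy"); g=st(pn,[-.006,0,0])[0]; print(g)
plan([g[0],g[1],.023],pn[2]+np.pi,1)
enh(s,235,230,100,80,7,"s15.png")
t=cams.snapshot("top"); crop(s and t,290,240,90,70,8,"t15.png")
```

```text
t 12.12 pos [0.3765 0.1497 0.1008] rot [-3.1409e+00 -2.5000e-03  3.0340e+00] F [ 0.  -0.1 -0.1] w 0.0376 q [ 0.24 -0.19  1.86  0.    1.47 -1.23]
t 12.28 pos [0.3776 0.1511 0.1024] rot [3.1409e+00 5.0000e-04 3.0374e+00] F [ 0.2 -0.9 -0.4] w 0.0376 q [ 0.24 -0.19  1.86  0.    1.47 -1.23]
[0.3762718  0.15029049 0.        ]
[0.13, -0.1, 7.94, 0.04, 0.03, -0.35]
```

View pics/s15.png

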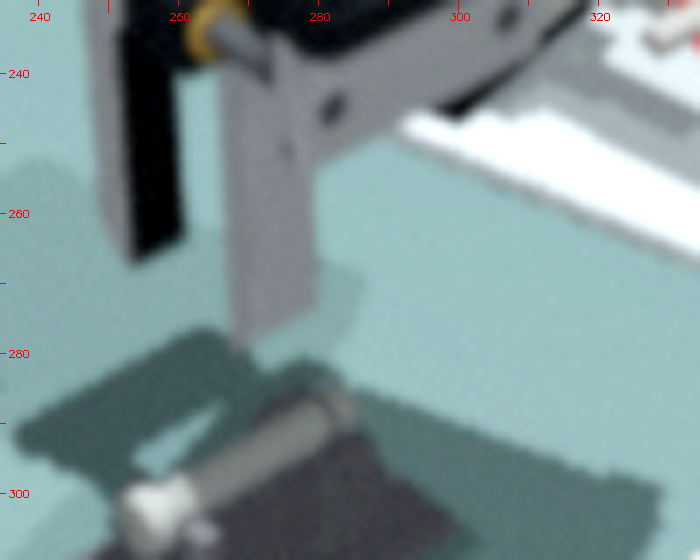

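View pics/t15.png

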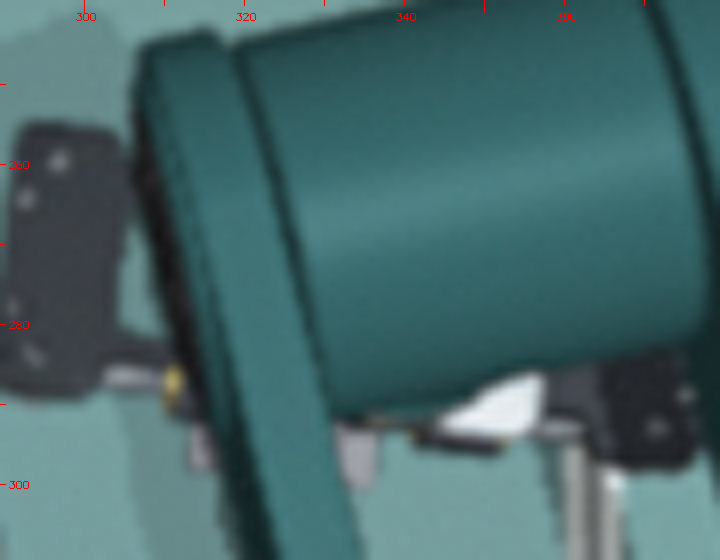

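Request:
{"fn": "arm_command", "kwargs": {"plan": [0, 0, 2.0, 0, 0, 0, 0.6, 0.05, 0, 2.0, 0, 0, -0.2, 0.6, 0, 0, 1.5, 0, 0, 0, 0.6, 0, 0, 1.0, 0, 0, 0, 0.6, 0, 0, 0.8, 0, 0, 0, 0.6, 0, 0, 0.4, 0, 0, 0, 0.6, 0, 0, 0.1, 0, 0, 0, 0.6, 0, 0, 0, 0, 0, 0, 0.6]}}

```text
time: 13.32
tool_pos: [0.3771, 0.1507, 0.0244]
ee_rot: [3.141, 0.001, 3.044]
wrist_force: [0.8, 0.6, 0.5]
width: 0.0377
```

Run:
```python
from h import *
where(); s=avg("scene",3); o=where()
pn=np.load("pin.npy"); g=st(pn,[-.006,0,0])[0]; print(g)
plan([g[0],g[1],.023],pn[2]+np.pi,1)
enh(s,235,250,80,70,10,"s16.png")
```

```text
t 13.32 pos [0.3771 0.1507 0.0244] rot [3.1413e+00 7.0000e-04 3.0437e+00] F [0.8 0.6 0.5] w 0.0377 q [ 0.24 -0.12  1.96  0.    1.3  -1.23]
t 13.47 pos [0.3771 0.1507 0.0244] rot [3.1412e+00 8.0000e-04 3.0436e+00] F [-0.   0.2 -0.1] w 0.0379 q [ 0.24 -0.12  1.96  0.    1.3  -1.23]
[0.3762718  0.15029049 0.        ]
[0.08, -0.05, 0.14, 0.02, 0.04, 0.01]
```

View pics/s16.png

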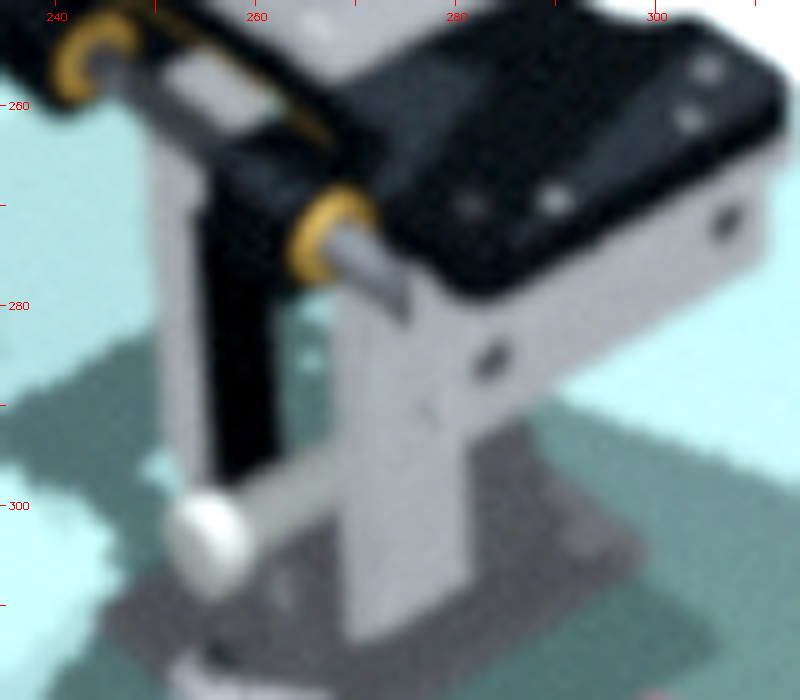

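Request:
{"fn": "arm_command", "kwargs": {"plan": [0.08, -0.05, 0.1, 0, 0, 0, 0.7, 0, 0, 0, 0, 0, 0, 0.8, 0, 0, 0, 0, 0, 0, 0.9, 0, 0, 0, 0, 0, 0, 1.0, 0, 0, 0, 0, 0, 0, 1.0, 0, 0, 0, 0, 0, 0, 1.0]}}

```text
time: 14.22
tool_pos: [0.3759, 0.1499, 0.0231]
ee_rot: [-3.141, -0.0, 3.044]
wrist_force: [-0.2, -2.9, 1.0]
width: 0.0108
```

Request:
{"fn": "arm_command", "kwargs": {"plan": [0, 0, -0.5, 0, 0, 0, 1.0, 0, 0, -2, 0, 0, 0, 1.0, 0, 0, -4, 0, 0, 0, 1.0, 0, 0, -3, 0, 0, 0, 1.0, 0, 0, -2, 0, 0, 0, 1.0, 0, 0, 0, 0, 0, 0, 1.0]}}

```text
time: 14.98
tool_pos: [0.3772, 0.151, 0.14]
ee_rot: [3.139, 0.004, 3.044]
wrist_force: [-0.4, 0.2, -0.4]
width: 0.0108
```

Run:
```python
from h import *
where(); s=avg("scene",3); o=where()
enh(s,215,180,120,90,6.6,"s17.png")
```

```text
t 14.97 pos [0.3772 0.151  0.14  ] rot [3.1391 0.0042 3.0441] F [-0.4  0.2 -0.4] w 0.0108 q [ 0.24 -0.22  1.8   0.    1.55 -1.23]
t 15.12 pos [0.3752 0.1503 0.1369] rot [-3.1414e+00 -1.9000e-03  3.0439e+00] F [-0.3 -1.  -1.1] w 0.011 q [ 0.24 -0.22  1.81  0.    1.55 -1.23]
```

View pics/s17.png

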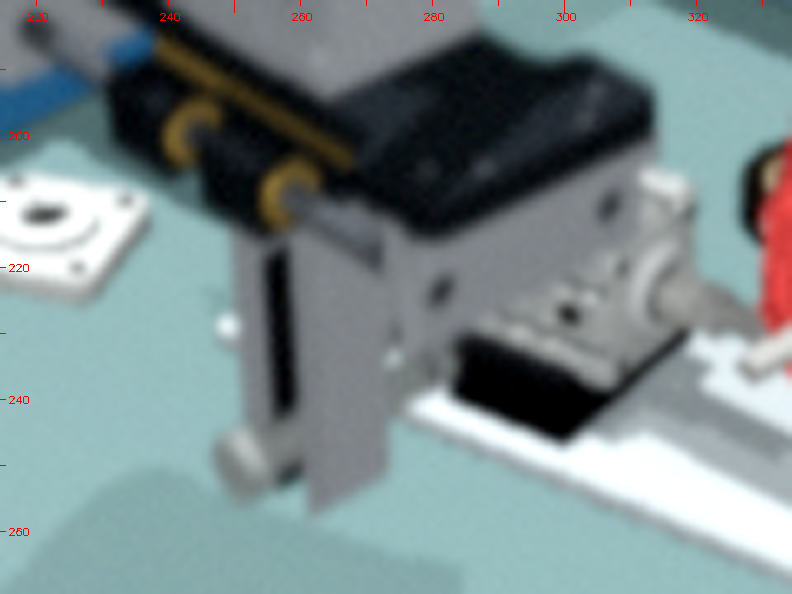

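Run:
```python
from h import *
p=np.load("stand.npy"); T=st(p,[-.085,0,0])[0]; print(T)
o=robot.get_obs(); o["tool_pos"]=np.array([.3762,.1505,.138]); o["ee_rot"]=np.array([np.pi,0,3.044])
plan([T[0],T[1],.10],p[2]+np.pi,6,o)
```

```text
[0.48498426 0.31271208 0.        ]
[-1.54, 2.87, 0.63, 0.0, 0.0, -2.37]
[-1.66, 2.8, 0.63, 0.0, 0.0, -2.37]
[-1.77, 2.73, 0.63, 0.0, 0.0, -2.37]
[-1.88, 2.66, 0.63, 0.0, 0.0, -2.37]
[-1.99, 2.58, 0.63, 0.0, 0.0, -2.37]
[-2.1, 2.49, 0.63, 0.0, 0.0, -2.37]
```

Request:
{"fn": "arm_command", "kwargs": {"plan": [-1.55, 2.85, 0.6, 0, 0, -2.4, 1.0, -1.65, 2.8, 0.6, 0, 0, -2.4, 1.0, -1.75, 2.7, 0.6, 0, 0, -2.4, 1.0, -1.9, 2.65, 0.6, 0, 0, -2.4, 1.0, -2.0, 2.6, 0.6, 0, 0, -2.4, 1.0, -2.1, 2.5, 0.6, 0, 0, -2.2, 1.0, 0, 0, 0, 0, 0, 0, 1.0]}}

```text
time: 16.0
tool_pos: [0.4838, 0.3131, 0.0991]
ee_rot: [-3.14, -0.005, -2.99]
wrist_force: [-1.3, -0.8, -0.6]
width: 0.0111
```

Request:
{"fn": "arm_command", "kwargs": {"plan": [0, 0, 2.0, 0, 0, 0, 1.0, 0, 0, 2.0, 0, 0, 0, 1.0, 0, 0, 1.0, 0, 0, 0, 1.0, 0, 0, 0, 0, 0, 0, 1.0]}}

```text
time: 16.5
tool_pos: [0.4835, 0.3115, 0.051]
ee_rot: [-3.141, -0.003, -2.992]
wrist_force: [-0.5, 0.8, -0.6]
width: 0.0106
```

Run:
```python
from h import *
where(); s=avg("scene",6); t=avg("top",4); o=where()
p=np.load("stand.npy"); T=st(p,[-.085,0,0])[0]; plan([T[0],T[1],.0462],p[2]+np.pi,1)
R=Ro.from_euler("xyz",o["ee_rot"]); 
q=np.array([o["tool_pos"]+R.apply([-(x+6)/1e3,0,-.0108]) for x in (-31,-24,0,20,38)])
hl=st(p,np.array([[x/1e3,0,.057] for x in(-24,-14,14,24)]))
print(proj(s,q).round(1).tolist(),proj(t,q).round(1).tolist())
enh(s,215,180,80,70,10,"s18.png",np.r_[proj(s,q),proj(s,hl)]); enh(t,225,190,60,60,12,"t18.png",np.r_[proj(t,q),proj(t,hl)])
enh(s,235,190,45,45,16,"s18b.png")
```

```text
t 16.5 pos [0.4835 0.3115 0.051 ] rot [-3.1407e+00 -2.5000e-03 -2.9921e+00] F [-0.5  0.8 -0.6] w 0.0106 q [ 0.47  0.23  1.54 -0.    1.38 -1.25]
t 17.0 pos [0.4847 0.3125 0.0524] rot [ 3.1414e+00  5.0000e-04 -2.9916e+00] F [ 0.1 -0.  -1.3] w 0.0108 q [ 0.47  0.23  1.53  0.    1.38 -1.25]
[-0.03, 0.02, 0.62, 0.01, 0.03, -0.0]
[[239.1, 228.9], [241.3, 227.2], [248.8, 221.6], [254.8, 217.0], [260.1, 213.0]] [[258.6, 247.2], [258.2, 244.2], [257.0, 234.1], [255.9, 225.7], [255.0, 218.1]]
```

View pics/s18.png

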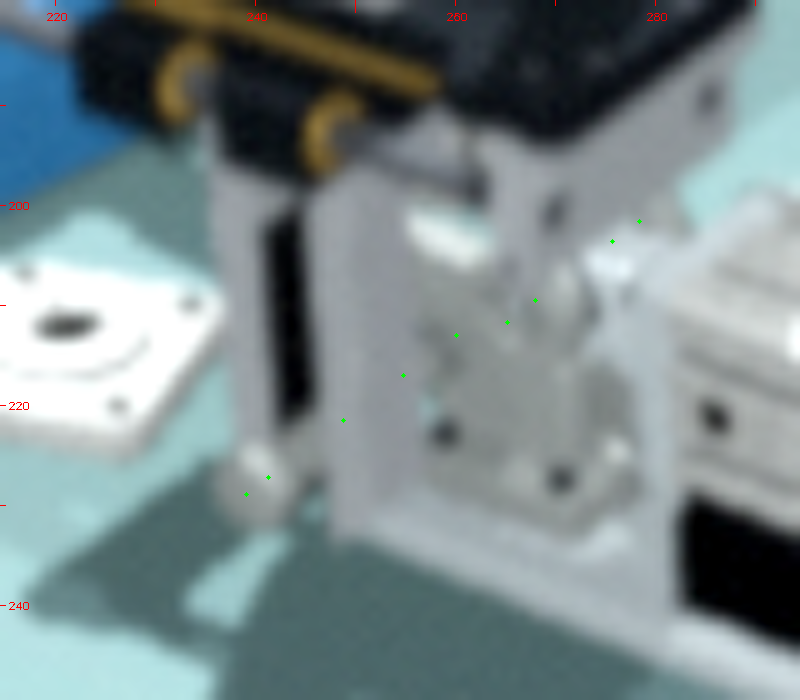

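View pics/t18.png

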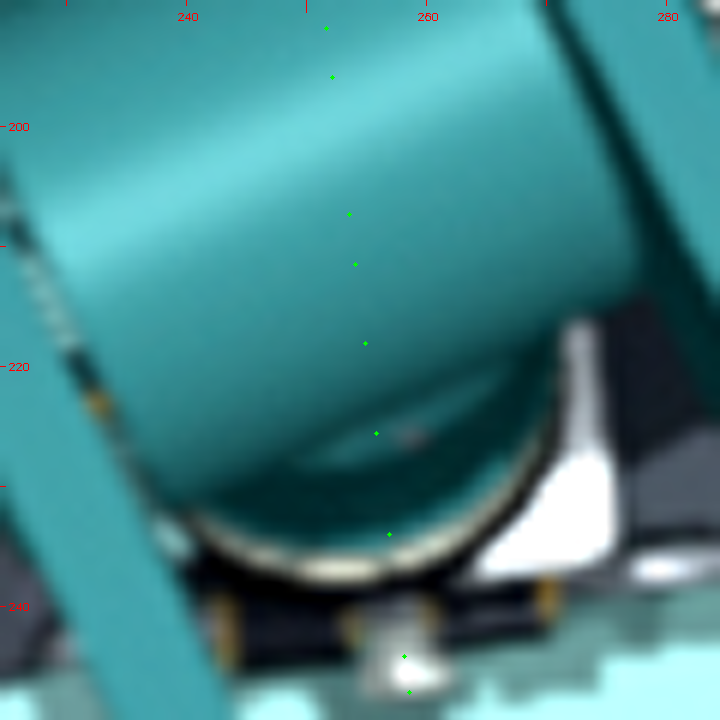

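View pics/s18b.png

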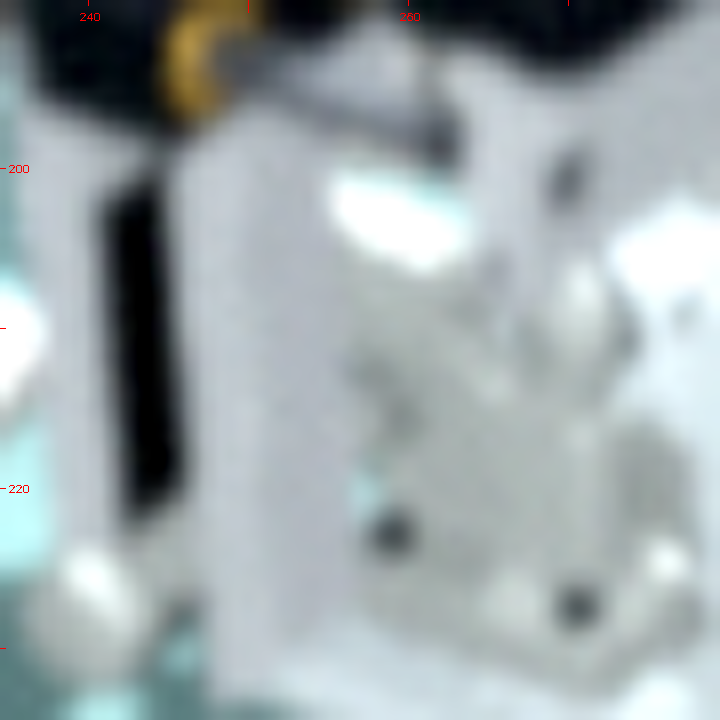

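Request:
{"fn": "arm_command", "kwargs": {"plan": [0, 0, 0.3, 0, 0, 0, 1.0, 0, 0, 0.25, 0, 0, 0, 1.0, -0.4, 0, 0, 0, 0, 0, 1.0, -0.4, 0, 0, 0, 0, 0, 1.0, -0.2, 0, 0, 0, 0, 0, 1.0, 0, 0, 0, 0, 0, 0, 1.0, 0, 0, 0, 0, 0, 0, 1.0]}}

```text
time: 17.88
tool_pos: [0.4944, 0.3139, 0.0466]
ee_rot: [3.142, -0.0, -2.992]
wrist_force: [0.1, 0.4, -0.8]
width: 0.011
```

Run:
```python
from h import *
where(); s=avg("scene",8); t=avg("top",1); o=where()
p=np.load("stand.npy"); T=st(p,[-.075,0,0])[0]; plan([T[0],T[1],.0462],p[2]+np.pi,1)
print([np.round(o["tool_pos"],4)])
enh(s,245,192,40,40,18,"s19.png")
R=Ro.from_euler("xyz",o["ee_rot"]); 
q=np.array([o["tool_pos"]+R.apply([-(x+6)/1e3,0,-.0108]) for x in (-31,20,38)]); print(proj(s,q).round(1).tolist())
```

```text
t 17.88 pos [0.4944 0.3139 0.0466] rot [ 3.1415 -0.     -2.9916] F [ 0.1  0.4 -0.8] w 0.011 q [ 0.47  0.25  1.52  0.    1.37 -1.25]
t 18.32 pos [0.4944 0.3139 0.0466] rot [ 3.1415e+00  1.0000e-04 -2.9916e+00] F [ 0.5 -0.8 -0.7] w 0.0107 q [ 0.47  0.25  1.52  0.    1.37 -1.25]
[-0.05, 0.02, 0.04, 0.01, 0.01, -0.0]
[array([0.4944, 0.3139, 0.0466])]
[[242.5, 228.9], [257.9, 217.2], [263.2, 213.2]]
```

View pics/s19.png

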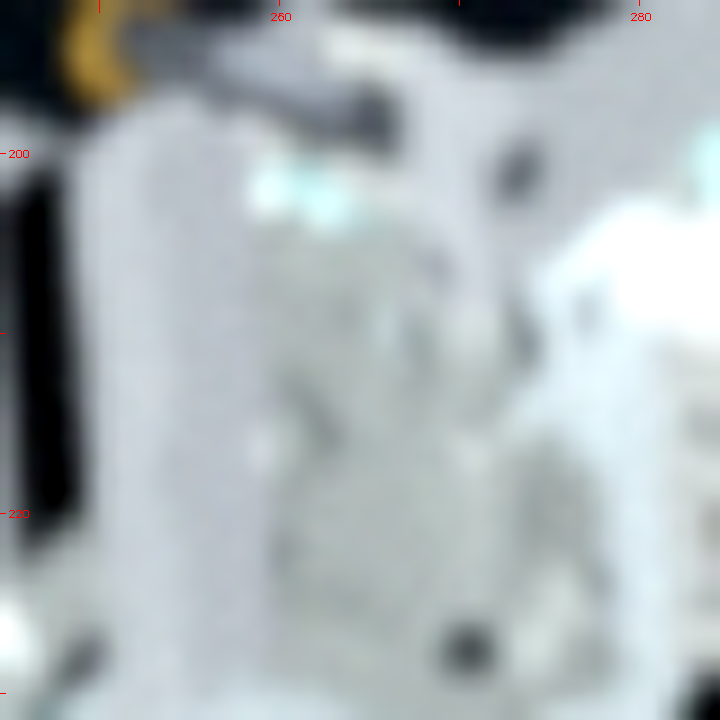

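Request:
{"fn": "arm_command", "kwargs": {"plan": [-0.3, 0, 0, 0, 0, 0, 1.0, -0.3, 0, 0, 0, 0, 0, 1.0, -0.2, 0, 0, 0, 0, 0, 1.0, -0.2, 0, 0, 0, 0, 0, 1.0, 0, 0, 0, 0, 0, 0, 1.0]}}

```text
time: 18.95
tool_pos: [0.5045, 0.3154, 0.0466]
ee_rot: [3.142, -0.0, -2.992]
wrist_force: [-0.6, -0.6, -1.7]
width: 0.0108
```

Request:
{"fn": "arm_command", "kwargs": {"plan": [-0.2, 0, 0, 0, 0, 0, 1.0, -0.2, 0, 0, 0, 0, 0, 1.0, 0, 0, 0, 0, 0, 0, 1.0]}}

```text
time: 19.32
tool_pos: [0.5085, 0.316, 0.0466]
ee_rot: [3.141, 0.0, -2.992]
wrist_force: [1.4, 0.1, -0.0]
width: 0.011
```

Request:
{"fn": "arm_command", "kwargs": {"plan": [-0.2, 0, 0, 0, 0, 0, 1.0, -0.2, 0, 0, 0, 0, 0, 1.0, 0, 0, 0, 0, 0, 0, 1.0]}}

```text
time: 19.7
tool_pos: [0.5124, 0.3166, 0.0466]
ee_rot: [3.141, 0.0, -2.992]
wrist_force: [0.7, -0.1, -1.1]
width: 0.011
```

Request:
{"fn": "arm_command", "kwargs": {"plan": [-0.2, 0, 0, 0, 0, 0, 1.0, -0.2, 0, 0, 0, 0, 0, 1.0, 0, 0, 0, 0, 0, 0, 1.0]}}

```text
time: 20.08
tool_pos: [0.5164, 0.3172, 0.0466]
ee_rot: [3.141, 0.0, -2.992]
wrist_force: [-0.4, 0.3, -0.8]
width: 0.0109
```

Request:
{"fn": "arm_command", "kwargs": {"plan": [-0.2, 0, 0, 0, 0, 0, 1.0, -0.2, 0, 0, 0, 0, 0, 1.0, 0, 0, 0, 0, 0, 0, 1.0]}}

```text
time: 20.45
tool_pos: [0.5203, 0.3177, 0.0465]
ee_rot: [-3.142, -0.0, -2.992]
wrist_force: [0.6, -0.8, -0.8]
width: 0.0108
```

Request:
{"fn": "arm_command", "kwargs": {"plan": [-0.2, 0, 0, 0, 0, 0, 1.0, -0.2, 0, 0, 0, 0, 0, 1.0, 0, 0, 0, 0, 0, 0, 1.0]}}

```text
time: 20.82
tool_pos: [0.5243, 0.3183, 0.0465]
ee_rot: [-3.141, -0.0, -2.992]
wrist_force: [-1.5, -0.9, -1.9]
width: 0.0106
```

Request:
{"fn": "arm_command", "kwargs": {"plan": [-0.2, 0, 0, 0, 0, 0, 1.0, -0.2, 0, 0, 0, 0, 0, 1.0, 0, 0, 0, 0, 0, 0, 1.0]}}

```text
time: 21.2
tool_pos: [0.5283, 0.3191, 0.0465]
ee_rot: [3.141, 0.0, -2.992]
wrist_force: [-0.1, -1.2, -2.5]
width: 0.0107
```

Run:
```python
from h import *
o=where(); s=avg("scene",6)
enh(s,225,185,80,60,10,"s20.png")
p=np.load("stand.npy"); d=o["tool_pos"][:2]-p[:2]; print((Rz(p[2])[:2,:2].T@d).round(4))
```

```text
t 21.2 pos [0.5283 0.3191 0.0465] rot [ 3.1413e+00  2.0000e-04 -2.9917e+00] F [-0.1 -1.2 -2.5] w 0.0107 q [ 0.45  0.32  1.43  0.    1.39 -1.27]
[-0.0413 -0.0002]
```

View pics/s20.png

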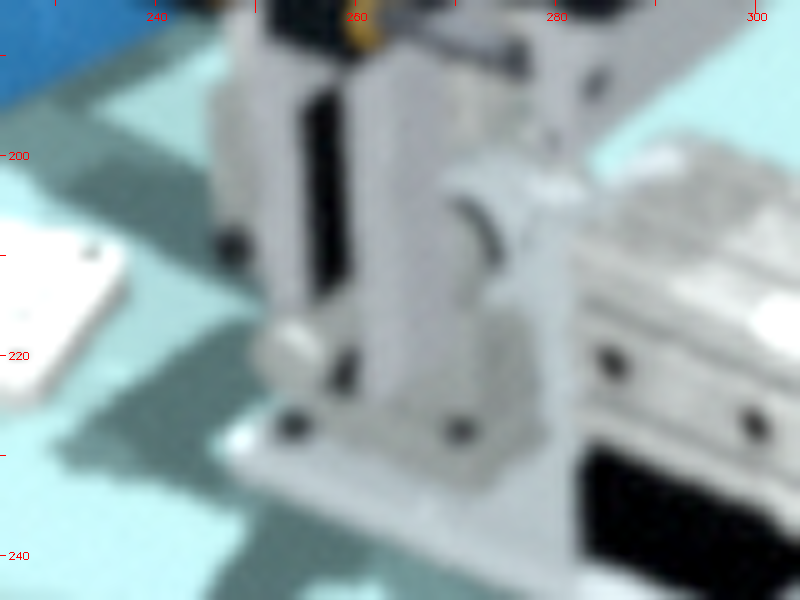

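Request:
{"fn": "arm_command", "kwargs": {"plan": [-0.2, 0, 0, 0, 0, 0, 1.0, -0.2, 0, 0, 0, 0, 0, 1.0, 0, 0, 0, 0, 0, 0, 1.0]}}

```text
time: 21.88
tool_pos: [0.5319, 0.3195, 0.0463]
ee_rot: [-3.141, -0.001, -2.992]
wrist_force: [-1.3, -0.3, -2.4]
width: 0.0109
```

Request:
{"fn": "arm_command", "kwargs": {"plan": [-0.2, 0, 0, 0, 0, 0, 1.0, -0.1, 0, 0, 0, 0, 0, 1.0, 0, 0, 0, 0, 0, 0, 1.0]}}

```text
time: 22.25
tool_pos: [0.5338, 0.3197, 0.046]
ee_rot: [-3.141, -0.003, -2.992]
wrist_force: [-5.6, -1.4, -1.4]
width: 0.0112
```

Run:
```python
from h import *
o=where(); s=avg("scene",6)
enh(s,235,190,60,45,13,"s21.png")
t=avg("top",2); enh(t,225,190,60,45,13,"t21.png")
p=np.load("stand.npy"); d=o["tool_pos"][:2]-p[:2]; print((Rz(p[2])[:2,:2].T@d).round(4))
```

```text
t 22.25 pos [0.5338 0.3197 0.046 ] rot [-3.1411e+00 -3.1000e-03 -2.9916e+00] F [-5.6 -1.4 -1.4] w 0.0112 q [ 0.45  0.33  1.42  0.    1.39 -1.27]
[-0.0357 -0.0004]
```

View pics/s21.png

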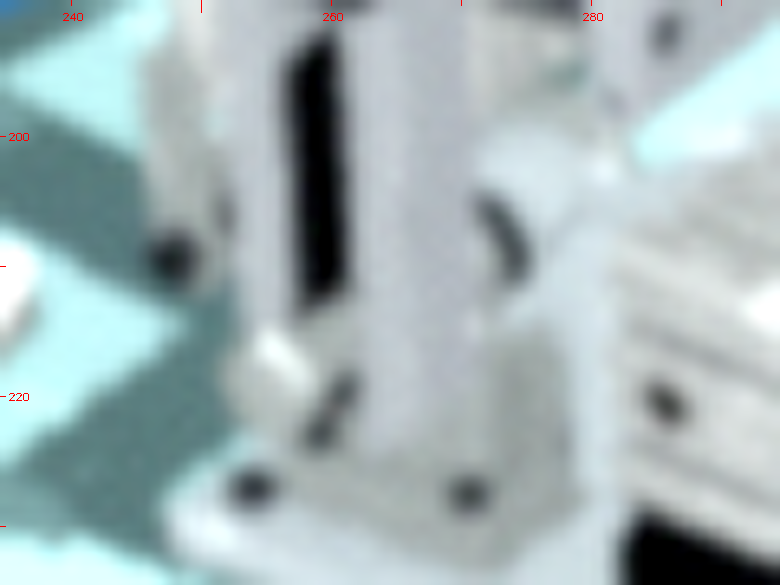

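View pics/t21.png

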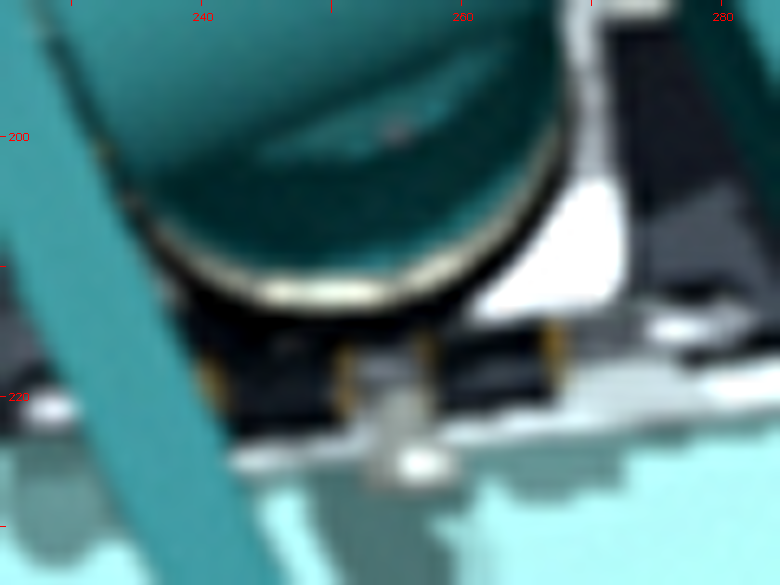

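Run:
```python
from h import *
o=robot.get_obs(); s=cams.snapshot("scene"); t=cams.snapshot("top")
R=Ro.from_euler("xyz",o["ee_rot"])
for x in(-31,-24):
    q=o["tool_pos"]+R.apply([-(x+6)/1e3,0,-.0108]); print(x,proj(s,q).round(1),proj(t,q).round(1))
p=np.load("stand.npy")
# finger front bottom edges: tips at +8mm, jaw half 6..18, front x=8
for y in(-.0185,.0185,-.006): 
  for x in(-.008,.008): print("tip",x,y,proj(s,o["tool_pos"]+R.apply([x,y,.008])).round(1))
```

```text
-31 [[254.7 219.9]] [[256.2 226.7]]
-24 [[256.8 218.3]] [[255.8 223.8]]
tip -0.008 -0.0185 [[271.7 222.7]]
tip 0.008 -0.0185 [[267.2 226.2]]
tip -0.008 0.0185 [[257.9 217.4]]
tip 0.008 0.0185 [[253.3 220.8]]
tip -0.008 -0.006 [[267.  220.8]]
tip 0.008 -0.006 [[262.4 224.4]]
```

Request:
{"fn": "arm_command", "kwargs": {"plan": [0, 0, 0, 0, 0, 0, 0.77, 0, 0, 0, 0, 0, 0, 0.77, 0, 0, 0, 0, 0, 0, 0.77]}}

```text
time: 23.12
tool_pos: [0.5359, 0.3205, 0.0475]
ee_rot: [3.141, 0.003, -2.991]
wrist_force: [-0.6, 0.7, 0.1]
width: 0.0214
```

Request:
{"fn": "arm_command", "kwargs": {"plan": [0.3, 0, 0, 0, 0, 0, 0.77, 0.4, 0, 0, 0, 0, 0, 0.77, 0.3, 0, 0, 0, 0, 0, 0.77, 0, 0, 0, 0, 0, 0, 0.77, 0, 0, 0, 0, 0, 0, 0.77]}}

```text
time: 23.75
tool_pos: [0.5252, 0.3185, 0.0467]
ee_rot: [3.142, 0.0, -2.992]
wrist_force: [-0.1, 0.2, 0.1]
width: 0.0217
```

Run:
```python
from h import *
o=where(); s=avg("scene",6)
enh(s,235,190,60,45,13,"s22.png")
```

```text
t 23.75 pos [0.5252 0.3185 0.0467] rot [ 3.1415e+00  3.0000e-04 -2.9917e+00] F [-0.1  0.2  0.1] w 0.0217 q [ 0.45  0.31  1.44 -0.    1.39 -1.27]
```

View pics/s22.png

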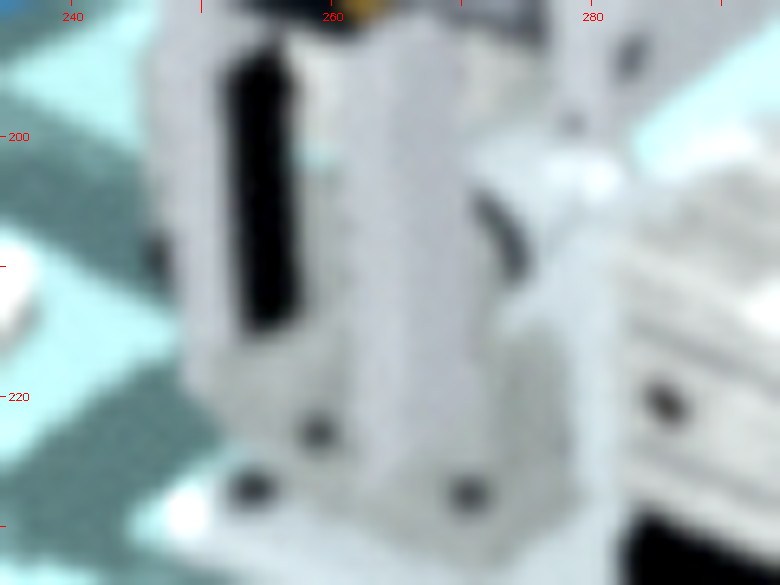

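Run:
```python
from h import *
s=avg("scene",6)
d=dict(s); g=s["f"]; d["f"]=np.clip((g-90)*2.2,0,255)
crop({**s,"pixels":np.clip((g-80)*1.8,0,255).astype(np.uint8)},240,195,40,35,20,"s23.png")
t=avg("top",3); enh(t,230,200,50,40,15,"t23.png")
```

```text
(no output)
```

View pics/s23.png

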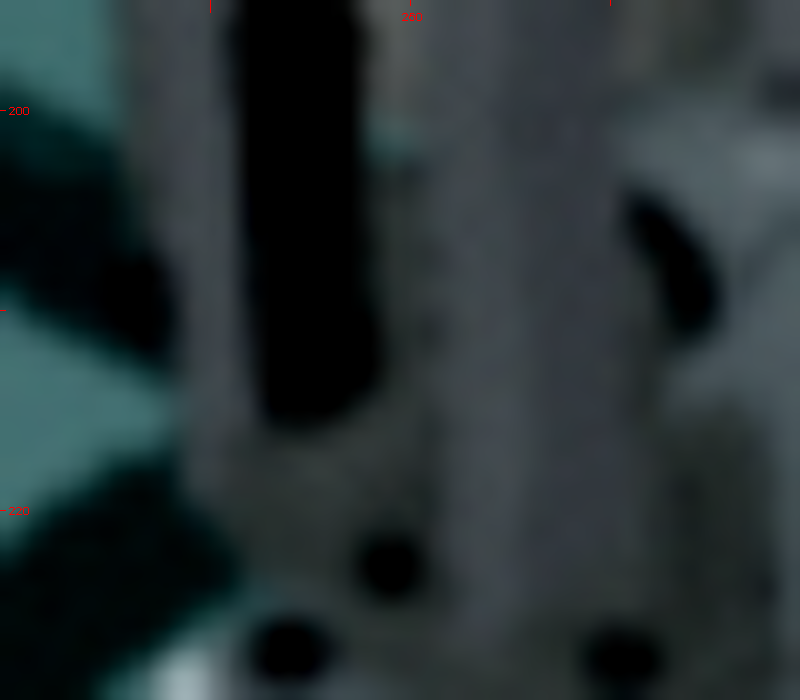

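View pics/t23.png

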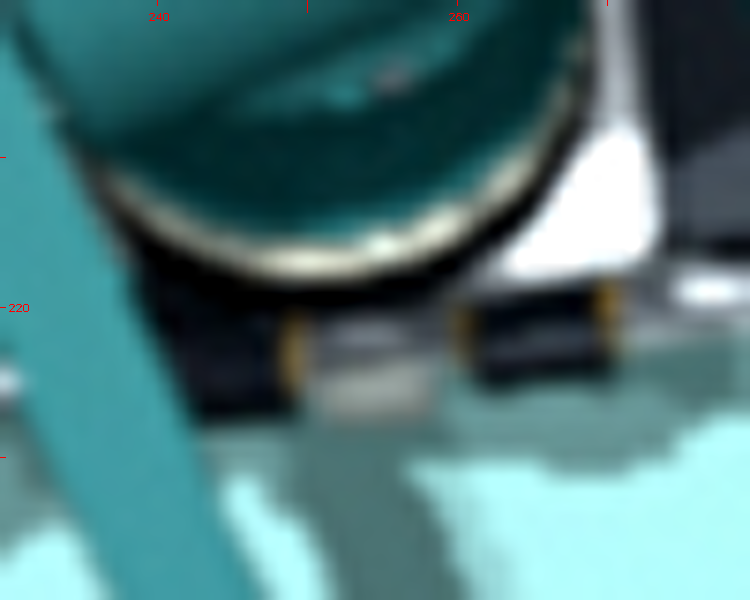

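Request:
{"fn": "arm_command", "kwargs": {"plan": [0, 0, 0, 0, 0, 0, 0.9, 0, 0, 0, 0, 0, 0, 1.0, 0, 0, 0, 0, 0, 0, 1.0, 0, 0, 0, 0, 0, 0, 1.0]}}

```text
time: 25.0
tool_pos: [0.5248, 0.3189, 0.0467]
ee_rot: [3.141, -0.0, -2.991]
wrist_force: [-3.5, 2.2, 1.4]
width: 0.0109
```

Request:
{"fn": "arm_command", "kwargs": {"plan": [-0.1, 0, 0, 0, 0, 0, 1.0, -0.1, 0, 0, 0, 0, 0, 1.0, 0, 0, 0, 0, 0, 0, 1.0]}}

```text
time: 25.38
tool_pos: [0.5254, 0.319, 0.0465]
ee_rot: [3.141, -0.004, -2.991]
wrist_force: [-5.5, 1.6, 4.0]
width: 0.0111
```

Request:
{"fn": "arm_command", "kwargs": {"plan": [0, 0, 0, 0, 0, 0, 0.74, 0, 0, 0, 0, 0, 0, 0.74, 0, 0, -1.5, 0, 0, 0, 0.74, 1, 0, -3, 0, 0, 0, 0.74, 4, 0, -3, 0, 0, 0, 0.74, 4, 0, -2, 0, 0, 0, 0.74, 0, 0, 0, 0, 0, 0, 0.74]}}

```text
time: 26.25
tool_pos: [0.4381, 0.306, 0.1456]
ee_rot: [3.139, 0.006, -2.99]
wrist_force: [0.2, 0.8, -0.9]
width: 0.0239
```

Run:
```python
from h import *
o=where(); s=avg("scene",6)
enh(s,240,190,60,45,13,"s24.png")
t=avg("top",3); enh(t,225,180,60,50,13,"t24.png"); where()
```

```text
t 26.25 pos [0.4381 0.306  0.1456] rot [ 3.1394  0.0065 -2.9904] F [ 0.2  0.8 -0.9] w 0.0239 q [ 0.5   0.07  1.52 -0.    1.54 -1.22]
t 26.7 pos [0.4384 0.3052 0.1407] rot [-3.1411e+00 -1.4000e-03 -2.9921e+00] F [-1.1  1.8  0.3] w 0.0243 q [ 0.5   0.08  1.52  0.    1.54 -1.22]
```

View pics/s24.png

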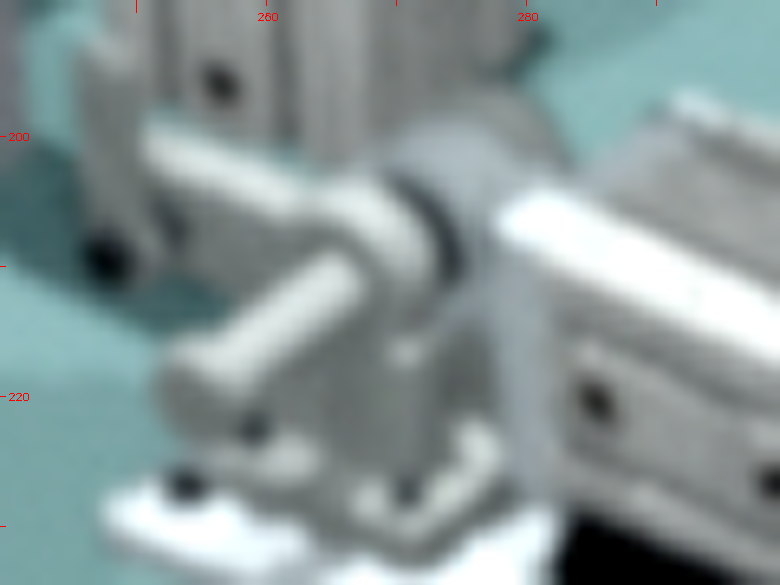

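View pics/t24.png

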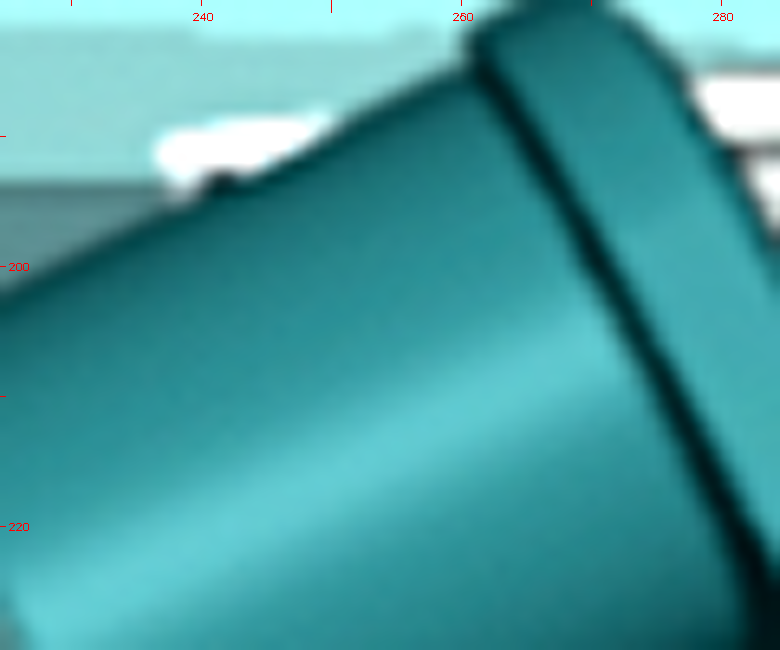

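Run:
```python
from h import *
s=avg("scene",4); enh(s,240,185,110,75,7,"s25.png")
p=np.load("stand.npy")
def eye(dx,dy,dz,c=s,x=-8): return proj(c,st(p,np.array([[ (x+dx)/1e3,(dy+16.5*np.cos(a))/1e3,(57+dz+16.5*np.sin(a))/1e3] for a in np.linspace(0,6.28,40)]))
enh(s,250,190,45,40,17,"s26a.png",np.r_[eye(0,0,-1),eye(0,0,-1,x=8)])
```

```text
File "<stdin>", line 4
    def eye(dx,dy,dz,c=s,x=-8): return proj(c,st(p,np.array([[ (x+dx)/1e3,(dy+16.5*np.cos(a))/1e3,(57+dz+16.5*np.sin(a))/1e3] for a in np.linspace(0,6.28,40)]))
                                           ^
SyntaxError: '(' was never closed
```

Run:
```python
from h import *
s=avg("scene",4); enh(s,240,185,110,75,7,"s25.png")
p=np.load("stand.npy")
def eye(dx,dy,dz,c=s,x=-8): return proj(c,st(p,np.array([[ (x+dx)/1e3,(dy+16.5*np.cos(a))/1e3,(57+dz+16.5*np.sin(a))/1e3] for a in np.linspace(0,6.28,40)])))
enh(s,250,190,45,40,17,"s26a.png",np.r_[eye(0,0,-1),eye(0,0,-1,x=8)])
```

```text
(no output)
```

View pics/s25.png

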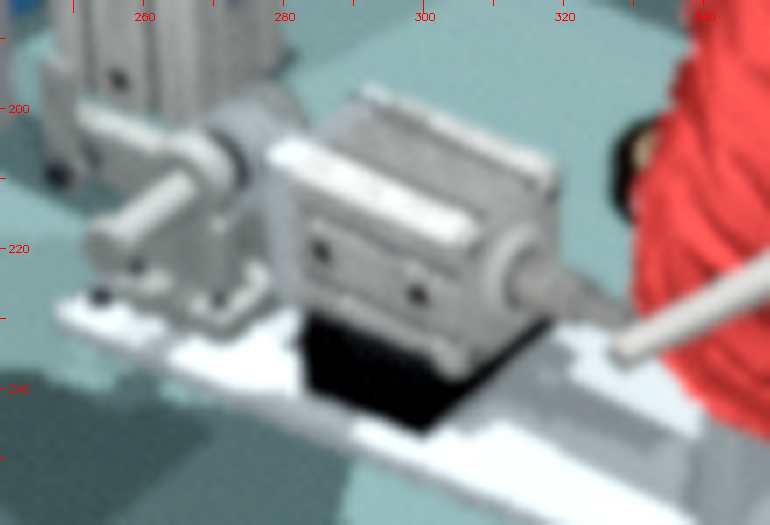

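View pics/s26a.png

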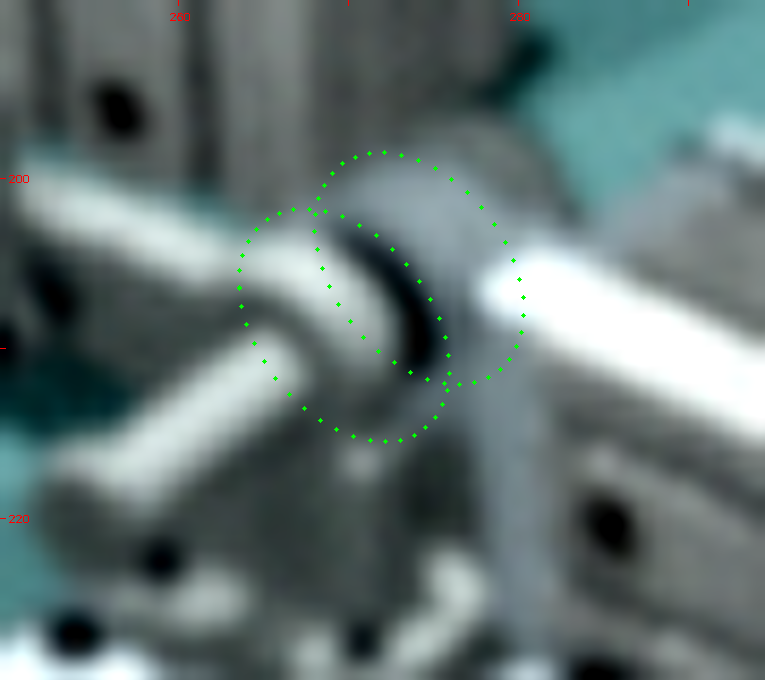

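Request:
{"fn": "arm_command", "kwargs": {"plan": [-2.5, 0, 2.0, 0, 0, 0, 1.0, -2.5, 0, 2.5, 0, 0, 0, 1.0, 0, 0, 2.5, 0, 0, 0, 1.0, 0, 0, 1.5, 0, 0, 0, 1.0, 0, 0, 1.0, 0, 0, 0, 1.0, 0, 0, 0, 0, 0, 0, 1.0]}}

```text
time: 27.65
tool_pos: [0.4871, 0.3128, 0.0463]
ee_rot: [-3.141, -0.001, -2.991]
wrist_force: [0.4, -1.0, -0.1]
width: 0.0004
```

```bash
cat >> h.py <<'E'
def rel():
    o=where(); p=np.load("stand.npy"); d=o["tool_pos"][:2]-p[:2]; print("stand xy mm",(Rz(p[2])[:2,:2].T@d*1e3).round(1)); return o
E
python3 - <<'E'
from h import *
rel(); s=avg("scene",3); enh(s,225,185,70,55,11,"s27.png"); rel()
E
```

```text
t 27.65 pos [0.4871 0.3128 0.0463] rot [-3.1414e+00 -7.0000e-04 -2.9914e+00] F [ 0.4 -1.  -0.1] w 0.0004 q [ 0.47  0.24  1.53  0.    1.37 -1.25]
stand xy mm [-82.9  -0.2]
t 27.8 pos [0.4881 0.3133 0.0479] rot [ 3.1408e+00  2.2000e-03 -2.9914e+00] F [-0.  -0.3  0.4] w 0.0002 q [ 0.47  0.24  1.53  0.    1.37 -1.25]
stand xy mm [-81.8   0.1]
```

View pics/s27.png

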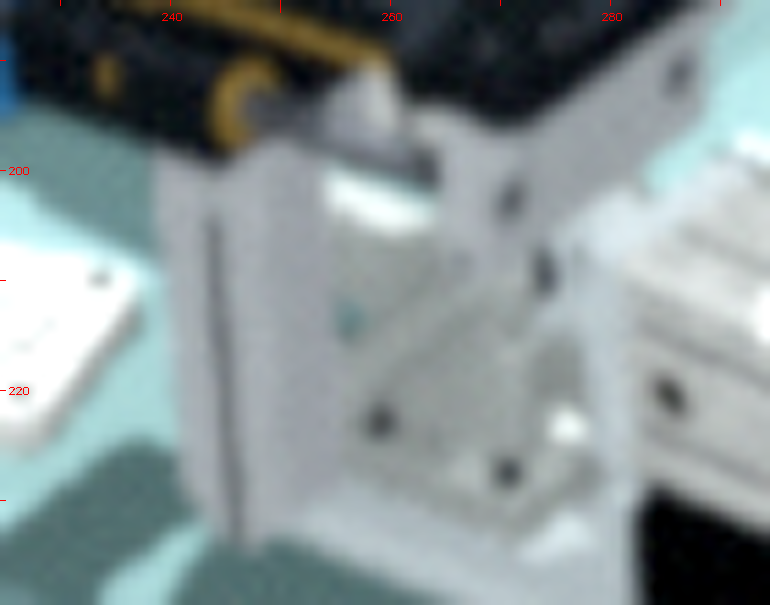

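Request:
{"fn": "arm_command", "kwargs": {"plan": [-0.5, 0, 0.05, 0, 0, 0, 1.0, -0.4, 0, 0, 0, 0, 0, 1.0, -0.2, 0, 0, 0, 0, 0, 1.0, -0.2, 0, 0, 0, 0, 0, 1.0, 0, 0, 0, 0, 0, 0, 1.0]}}

```text
time: 28.42
tool_pos: [0.4989, 0.3147, 0.0456]
ee_rot: [-3.142, -0.004, -2.991]
wrist_force: [-5.2, -0.3, 1.6]
width: 0.0006
```

Request:
{"fn": "arm_command", "kwargs": {"plan": [-0.1, 0, 0, 0, 0, 0, 1.0, -0.1, 0, 0, 0, 0, 0, 1.0, 0, 0, 0, 0, 0, 0, 1.0]}}

```text
time: 28.8
tool_pos: [0.4998, 0.315, 0.0454]
ee_rot: [-3.142, -0.006, -2.991]
wrist_force: [-6.9, -1.0, 2.1]
width: 0.0007
```

Request:
{"fn": "arm_command", "kwargs": {"plan": [-0.2, 0, 0, 0, 0, 0, 1.0, -0.2, 0, 0, 0, 0, 0, 1.0, 0, 0, 0, 0, 0, 0, 1.0]}}

```text
time: 29.18
tool_pos: [0.5058, 0.3159, 0.0457]
ee_rot: [3.141, -0.001, -2.991]
wrist_force: [-2.1, -0.9, 0.3]
width: 0.0003
```

Request:
{"fn": "arm_command", "kwargs": {"plan": [-0.15, 0, 0, 0, 0, 0, 1.0, -0.15, 0, 0, 0, 0, 0, 1.0, 0, 0, 0, 0, 0, 0, 1.0]}}

```text
time: 29.55
tool_pos: [0.5076, 0.316, 0.0456]
ee_rot: [3.142, -0.004, -2.992]
wrist_force: [-6.8, 0.2, 1.3]
width: 0.0005
```

Request:
{"fn": "arm_command", "kwargs": {"plan": [-0.15, 0, 0, 0, 0, 0, 1.0, -0.15, 0, 0, 0, 0, 0, 1.0, 0, 0, 0, 0, 0, 0, 1.0]}}

```text
time: 29.92
tool_pos: [0.5084, 0.3161, 0.0451]
ee_rot: [-3.141, -0.009, -2.991]
wrist_force: [-11.7, -1.0, 2.4]
width: 0.0006
```

Request:
{"fn": "arm_command", "kwargs": {"plan": [-0.15, 0, 0, 0, 0, 0, 1.0, -0.15, 0, 0, 0, 0, 0, 1.0, 0, 0, 0, 0, 0, 0, 1.0]}}

```text
time: 30.3
tool_pos: [0.5094, 0.3162, 0.0446]
ee_rot: [-3.14, -0.014, -2.991]
wrist_force: [-15.7, -2.0, 4.8]
width: 0.0004
```

Request:
{"fn": "arm_command", "kwargs": {"plan": [0.5, 0, 0, 0, 0, 0, 1.0, 1.0, 0, 0, 0, 0, 0, 1.0, 1.0, 0, -1.5, 0, 0, 0, 0.9, 2.0, 0, -3, 0, 0, 0, 0.74, 2, 0, -3, 0, 0, 0, 0.74, 0, 0, 0, 0, 0, 0, 0.74]}}

```text
time: 31.05
tool_pos: [0.4526, 0.3085, 0.1259]
ee_rot: [3.138, 0.009, -2.991]
wrist_force: [0.2, 0.5, -0.2]
width: 0.0243
```

Run:
```python
from h import *
rel(); s=avg("scene",8); rel()
import pickle; pickle.dump(s,open("p1.pkl","wb"))
enh(s,245,195,45,35,17,"s28.png")
p=np.load("stand.npy")
for nose in(14,15,16):
  print([proj(s,st(p,[x/1e3,0,.057]))[0].round(1).tolist() for x in (nose-69,nose-62,-24)])
```

```text
t 31.05 pos [0.4526 0.3085 0.1259] rot [ 3.1385  0.0094 -2.9909] F [ 0.2  0.5 -0.2] w 0.0243 q [ 0.49  0.11  1.52 -0.    1.5  -1.23]
stand xy mm [-117.7    0.7]
t 31.45 pos [0.4508 0.307  0.1197] rot [-3.1408e+00 -2.0000e-03 -2.9920e+00] F [-0.7  0.4 -0.4] w 0.0241 q [ 0.49  0.12  1.53 -0.    1.5  -1.23]
stand xy mm [-119.6   -0.6]
[[256.2, 218.5], [258.3, 217.0], [265.2, 211.7]]
[[256.5, 218.3], [258.6, 216.7], [265.2, 211.7]]
[[256.8, 218.1], [258.9, 216.5], [265.2, 211.7]]
```

View pics/s28.png

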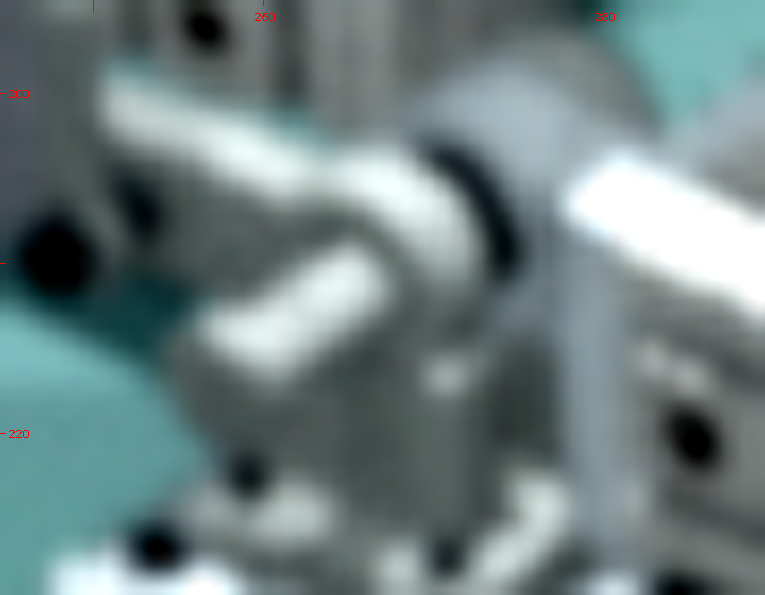

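Request:
{"fn": "arm_command", "kwargs": {"plan": [-2.5, 0, 0, 0, 0, 0, 0.74, -3.0, 0, 0, 0, 0, 0, 0.74, -2.9, 0, 0, 0, 0, 0, 0.74, 0, 0, 1.0, 0, 0, 0, 0.74, 0, 0, 0, 0, 0, 0, 0.74]}}

```text
time: 32.08
tool_pos: [0.5323, 0.3193, 0.1087]
ee_rot: [-3.14, -0.005, -2.992]
wrist_force: [-0.9, -0.1, 0.4]
width: 0.0246
```

Run:
```python
from h import *
rel(); s=avg("scene",3); enh(s,225,165,80,60,10,"s29.png"); rel()
```

```text
t 32.08 pos [0.5323 0.3193 0.1087] rot [-3.1404 -0.0047 -2.9916] F [-0.9 -0.1  0.4] w 0.0246 q [ 0.45  0.29  1.35  0.    1.51 -1.27]
stand xy mm [-37.2  -0.6]
t 32.23 pos [0.533  0.3199 0.111 ] rot [-3.1415e+00 -8.0000e-04 -2.9910e+00] F [-1.4  0.9  0.2] w 0.0247 q [ 0.45  0.29  1.34  0.    1.51 -1.27]
stand xy mm [-36.5  -0.1]
```

View pics/s29.png

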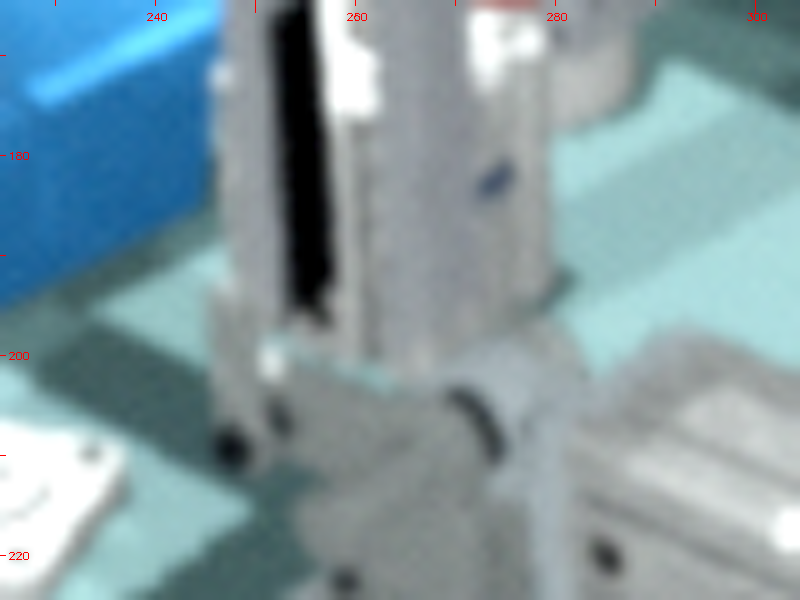

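Request:
{"fn": "arm_command", "kwargs": {"plan": [0, 0, 1.5, 0, 0, 0, 0.74, 0, 0, 2.0, 0, 0, 0, 0.74, 0, 0, 1.5, 0, 0, 0, 0.74, 0, 0, 1.0, 0, 0, 0, 0.74, 0, 0, 0.4, 0, 0, 0, 0.74, 0, 0, 0, 0, 0, 0, 0.74]}}

```text
time: 32.98
tool_pos: [0.5341, 0.3199, 0.047]
ee_rot: [3.142, 0.0, -2.992]
wrist_force: [0.5, 0.1, -0.8]
width: 0.0246
```

Request:
{"fn": "arm_command", "kwargs": {"plan": [0, 0, 0, 0, 0, 0, 0.9, 0, 0, 0, 0, 0, 0, 1.0, 0, 0, 0, 0, 0, 0, 1.0, 0, 0, 0, 0, 0, 0, 1.0]}}

```text
time: 33.48
tool_pos: [0.5343, 0.3207, 0.0481]
ee_rot: [3.14, 0.002, -2.991]
wrist_force: [-1.9, 3.4, 3.1]
width: 0.0114
```

Run:
```python
from h import *
rel()
```

```text
t 33.48 pos [0.5343 0.3207 0.0481] rot [ 3.1401e+00  1.7000e-03 -2.9913e+00] F [-1.9  3.4  3.1] w 0.0114 q [ 0.45  0.33  1.42  0.    1.39 -1.27]
stand xy mm [-35.    0.5]
```

Request:
{"fn": "arm_command", "kwargs": {"plan": [0, 0.1, -0.05, 0, 0, 0, 1.0, 0.1, 0, 0, 0, 0, 0, 1.0, 0, 0, 0, 0, 0, 0, 1.0]}}

```text
time: 33.85
tool_pos: [0.5338, 0.3207, 0.0481]
ee_rot: [3.142, 0.002, -2.992]
wrist_force: [2.0, 1.2, 2.0]
width: 0.011
```

Request:
{"fn": "arm_command", "kwargs": {"plan": [-0.1, 0.03, -0.05, 0, 0, 0, 1.0, -0.15, 0, 0, 0, 0, 0, 1.0, -0.1, 0, 0, 0, 0, 0, 1.0, 0, 0, 0, 0, 0, 0, 1.0]}}

```text
time: 34.35
tool_pos: [0.5343, 0.3208, 0.0479]
ee_rot: [-3.14, -0.005, -2.992]
wrist_force: [-4.3, -1.1, 6.8]
width: 0.0108
```

Request:
{"fn": "arm_command", "kwargs": {"plan": [0.2, 0, 0, 0, 0, 0, 1.0, 0, 0, -0.05, 0, 1.0, 0, 1.0, 0, 0, -0.05, 0, 1.0, 0, 1.0, 0, 0, 0, 0, 0, 0, 1.0]}}

```text
time: 34.85
tool_pos: [0.5341, 0.3208, 0.0486]
ee_rot: [-3.141, -0.037, -2.992]
wrist_force: [-1.8, -1.4, 2.9]
width: 0.0109
```

Request:
{"fn": "arm_command", "kwargs": {"plan": [-0.15, 0, 0, 0, 0, 0, 1.0, -0.15, 0, 0, 0, 0, 0, 1.0, 0, 0, 0, 0, 0, 0, 1.0]}}

```text
time: 35.22
tool_pos: [0.5353, 0.3211, 0.0485]
ee_rot: [-3.141, -0.04, -2.992]
wrist_force: [-6.1, -2.6, 3.3]
width: 0.0108
```

Request:
{"fn": "arm_command", "kwargs": {"plan": [0.1, -0.05, 0, 0, 0, 0, 1.0, 0, 0, -0.04, 0, 1.5, 0, 1.0, -0.15, 0, 0, 0, 0, 0, 1.0, 0, 0, 0, 0, 0, 0, 1.0]}}

```text
time: 35.72
tool_pos: [0.5349, 0.321, 0.0489]
ee_rot: [-3.141, -0.069, -2.991]
wrist_force: [-10.0, -3.1, 5.8]
width: 0.0111
```

Run:
```python
from h import *
o=rel(); print(o["wrist_torque"]); s=avg("scene",4); enh(s,240,190,55,42,14,"s30.png")
R=Ro.from_euler("xyz",o["ee_rot"])
```

```text
t 35.73 pos [0.5349 0.321  0.0489] rot [-3.1412 -0.0694 -2.9913] F [-10.   -3.1   5.8] w 0.0111 q [ 0.44  0.38  1.35  0.02  1.48 -1.28]
stand xy mm [-34.4   0.7]
[-0.50255746  1.51853944 -0.10668957]
```

View pics/s30.png

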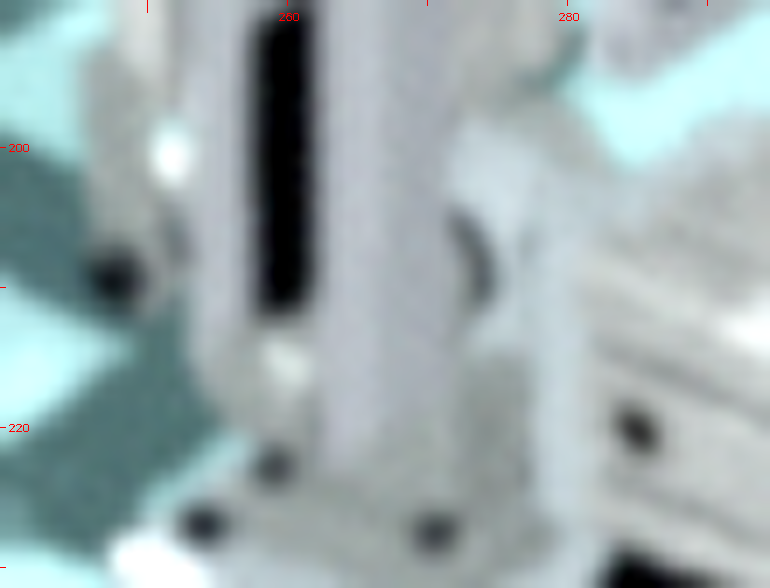

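Request:
{"fn": "arm_command", "kwargs": {"plan": [0.3, 0, 0, 0, -1.5, 0, 1.0, 0, 0, 0, 0, -2.5, 0, 1.0, 0, -0.03, 0.0, 0, -1.5, 0, 1.0, 0, 0, 0, 0, 0, 0, 1.0, -0.15, 0, 0, 0, 0, 0, 1.0, -0.15, 0, 0, 0, 0, 0, 1.0, 0, 0, 0, 0, 0, 0, 1.0]}}

```text
time: 36.8
tool_pos: [0.536, 0.3206, 0.0489]
ee_rot: [-3.141, 0.029, -2.992]
wrist_force: [-5.8, -3.0, -0.5]
width: 0.0105
```

Request:
{"fn": "arm_command", "kwargs": {"plan": [0, -0.1, 0, 0, 0, 0, 1.0, -0.15, 0, 0, 0, 0, 0, 1.0, 0, 0, 0, 0, 0, 0, 1.0]}}

```text
time: 37.17
tool_pos: [0.536, 0.3205, 0.0489]
ee_rot: [3.141, 0.026, -2.991]
wrist_force: [-9.0, -0.6, 0.2]
width: 0.0112
```

Request:
{"fn": "arm_command", "kwargs": {"plan": [0.2, 0, 0, 0, 0, 0, 0.72, 0.0, 0, 0, 0, -1.6, 0, 0.72, 0.3, 0, 0, 0, 0, 0, 0.72, 0.6, 0, 0, 0, 0, 0, 0.72, 0.5, 0, 0, 0, 0, 0, 0.72, 0, 0, 0, 0, 0, 0, 0.72]}}

```text
time: 37.92
tool_pos: [0.5239, 0.3178, 0.0491]
ee_rot: [3.141, 0.064, -2.992]
wrist_force: [-0.8, 0.4, 0.1]
width: 0.0264
```

Run:
```python
from h import *
rel(); s=avg("scene",4); enh(s,235,190,55,42,14,"s31.png")
```

```text
t 37.92 pos [0.5239 0.3178 0.0491] rot [ 3.1414  0.0637 -2.9917] F [-0.8  0.4  0.1] w 0.0264 q [ 0.46  0.27  1.5  -0.02  1.32 -1.25]
stand xy mm [-45.8  -0.8]
```

View pics/s31.png

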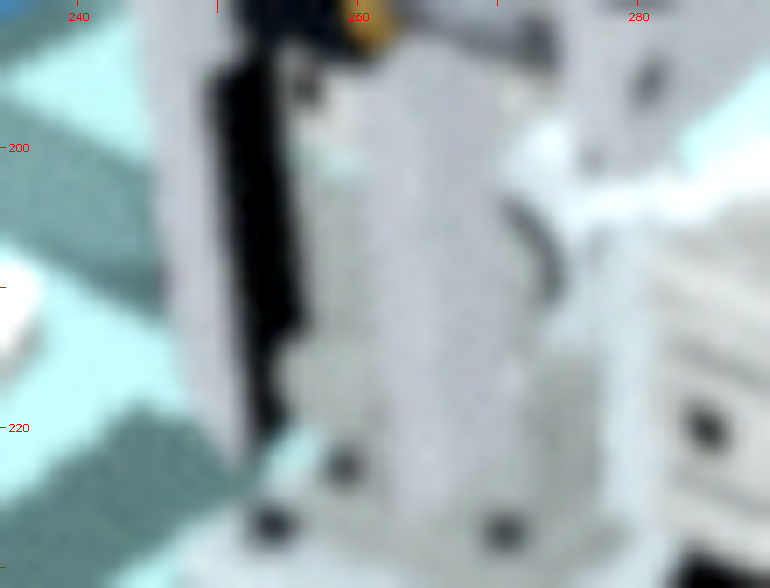

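Request:
{"fn": "arm_command", "kwargs": {"plan": [0.2, 0.1, 0.1, 0, 1.9, 0, 0.72, 0, 0, 0.15, 0, 1.8, 0, 0.72, 0, 0, 0, 0, 0, 0, 0.85, 0, 0, 0, 0, 0, 0, 1.0, 0, 0, 0, 0, 0, 0, 1.0, 0, 0, 0, 0, 0, 0, 1.0]}}

```text
time: 38.88
tool_pos: [0.5216, 0.3184, 0.0461]
ee_rot: [-3.142, -0.002, -2.992]
wrist_force: [1.0, -0.3, -0.4]
width: 0.0165
```

Run:
```python
from h import *
rel()
```

```text
t 38.88 pos [0.5216 0.3184 0.0461] rot [-3.1415e+00 -1.8000e-03 -2.9915e+00] F [ 1.  -0.3 -0.4] w 0.0165 q [ 0.46  0.31  1.45  0.    1.39 -1.27]
stand xy mm [-48.    0.2]
```

Request:
{"fn": "arm_command", "kwargs": {"plan": [-0.15, 0, 0, 0, 0, 0, 1.0, -0.15, 0, 0, 0, 0, 0, 1.0, 0, 0, 0, 0, 0, 0, 1.0]}}

```text
time: 39.25
tool_pos: [0.5247, 0.319, 0.0461]
ee_rot: [3.142, -0.002, -2.992]
wrist_force: [0.0, -0.2, -0.8]
width: 0.0167
```

Free movement. Continue.

Request:
{"fn": "arm_command", "kwargs": {"plan": [-0.15, 0, 0, 0, 0, 0, 1.0, -0.15, 0, 0, 0, 0, 0, 1.0, 0, 0, 0, 0, 0, 0, 1.0]}}

```text
time: 39.62
tool_pos: [0.5279, 0.3194, 0.0461]
ee_rot: [3.142, -0.001, -2.992]
wrist_force: [0.7, -0.4, -0.2]
width: 0.017
```

Request:
{"fn": "arm_command", "kwargs": {"plan": [-0.15, 0, 0, 0, 0, 0, 1.0, -0.15, 0, 0, 0, 0, 0, 1.0, 0, 0, 0, 0, 0, 0, 1.0]}}

```text
time: 40.0
tool_pos: [0.5308, 0.3199, 0.0461]
ee_rot: [3.142, -0.001, -2.992]
wrist_force: [0.5, -0.2, -0.4]
width: 0.0169
```

Request:
{"fn": "arm_command", "kwargs": {"plan": [-0.15, 0, 0, 0, 0, 0, 1.0, -0.15, 0, 0, 0, 0, 0, 1.0, 0, 0, 0, 0, 0, 0, 1.0]}}

```text
time: 40.38
tool_pos: [0.5338, 0.3204, 0.0461]
ee_rot: [3.141, -0.001, -2.992]
wrist_force: [-0.1, -0.6, 0.3]
width: 0.0169
```

Run:
```python
from h import *
rel(); s=avg("scene",4); enh(s,240,190,55,42,14,"s32.png")
p=np.load("stand.npy")
for x in(-31,-35,-40): print(x,proj(s,st(p,[x/1e3,0,.057])).round(1))
```

```text
t 40.38 pos [0.5338 0.3204 0.0461] rot [ 3.1415e+00 -1.4000e-03 -2.9917e+00] F [-0.1 -0.6  0.3] w 0.0169 q [ 0.45  0.33  1.42  0.    1.39 -1.27]
stand xy mm [-35.6   0.3]
-31 [[263.2 213.2]]
-35 [[262.1 214.1]]
-40 [[260.6 215.2]]
```

View pics/s32.png

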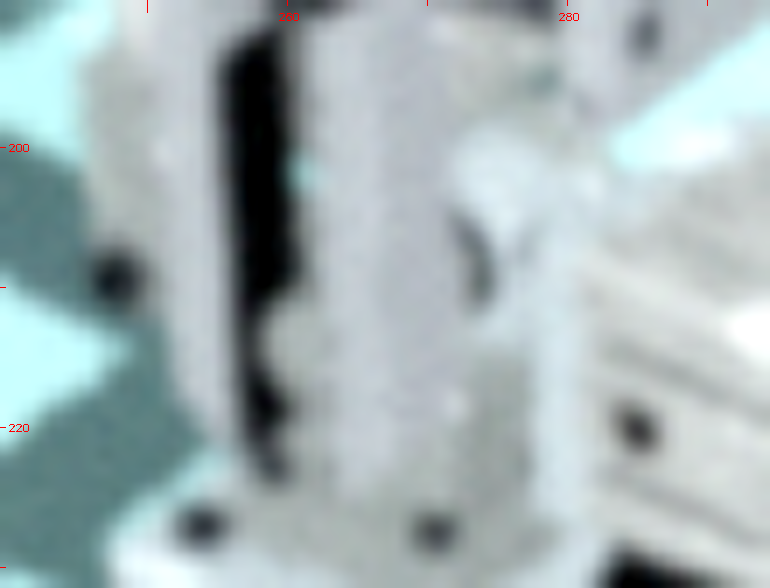

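Request:
{"fn": "arm_command", "kwargs": {"plan": [0, 0, 0, 0, 0, 0, 0.72, 0, 0, 0, 0, 0, 0, 0.72, 1.0, 0, 0, 0, 0, 0, 0.72, 1.5, 0, 0, 0, 0, 0, 0.8, 0, 0, 0, 0, 0, 0, 1.0, 0, 0, 0, 0, 0, 0, 1.0, 0, 0, 0, 0, 0, 0, 1.0]}}

```text
time: 41.45
tool_pos: [0.5091, 0.3167, 0.0463]
ee_rot: [3.141, -0.001, -2.992]
wrist_force: [-0.2, -0.7, -0.2]
width: 0.0004
```

Run:
```python
from h import *
rel(); s=avg("scene",4); enh(s,235,190,55,42,14,"s33.png")
```

```text
t 41.45 pos [0.5091 0.3167 0.0463] rot [ 3.1414e+00 -1.2000e-03 -2.9917e+00] F [-0.2 -0.7 -0.2] w 0.0004 q [ 0.46  0.28  1.48  0.    1.38 -1.26]
stand xy mm [-60.5   0.3]
```

View pics/s33.png

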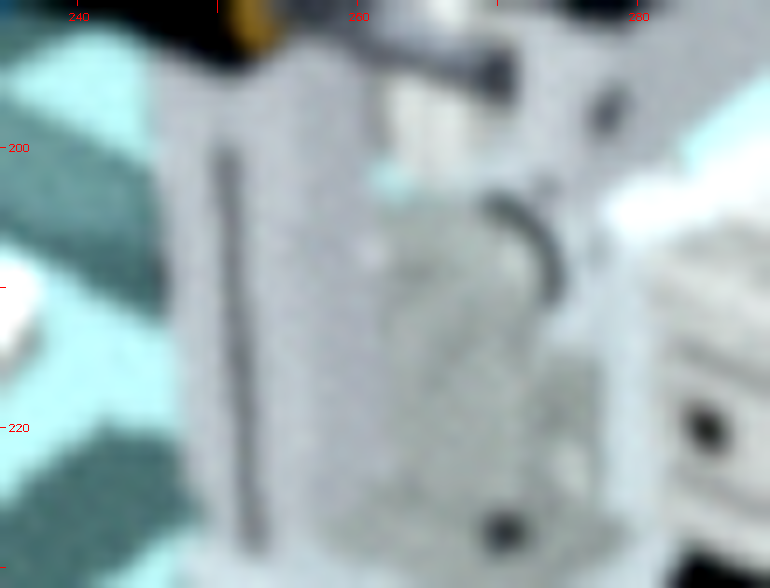

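Request:
{"fn": "arm_command", "kwargs": {"plan": [-0.6, 0, 0, 0, 0, 0, 1.0, -0.6, 0, 0, 0, 0, 0, 1.0, -0.2, 0, 0, 0, 0, 0, 1.0, 0, 0, 0, 0, 0, 0, 1.0]}}

```text
time: 42.15
tool_pos: [0.523, 0.3187, 0.046]
ee_rot: [3.142, -0.002, -2.992]
wrist_force: [0.2, -0.3, -0.2]
width: 0.0003
```

Request:
{"fn": "arm_command", "kwargs": {"plan": [-0.2, 0, 0, 0, 0, 0, 1.0, -0.2, 0, 0, 0, 0, 0, 1.0, 0, 0, 0, 0, 0, 0, 1.0]}}

```text
time: 42.52
tool_pos: [0.5269, 0.3193, 0.0461]
ee_rot: [3.141, -0.001, -2.992]
wrist_force: [-0.5, -0.9, -0.3]
width: 0.0005
```

Request:
{"fn": "arm_command", "kwargs": {"plan": [-0.2, 0, 0, 0, 0, 0, 1.0, -0.15, 0, 0, 0, 0, 0, 1.0, 0, 0, 0, 0, 0, 0, 1.0]}}

```text
time: 42.9
tool_pos: [0.5291, 0.3197, 0.0461]
ee_rot: [-3.141, -0.004, -2.991]
wrist_force: [-4.4, -1.4, 2.2]
width: 0.0008
```

Request:
{"fn": "arm_command", "kwargs": {"plan": [-0.15, 0, 0, 0, 0, 0, 1.0, -0.1, 0, 0, 0, 0, 0, 1.0, 0, 0, 0, 0, 0, 0, 1.0]}}

```text
time: 43.28
tool_pos: [0.5292, 0.3197, 0.046]
ee_rot: [-3.141, -0.009, -2.991]
wrist_force: [-10.8, -2.5, 6.2]
width: 0.0004
```

Request:
{"fn": "arm_command", "kwargs": {"plan": [0.5, 0, 0, 0, 0, 0, 1.0, 1.5, 0, 0, 0, 0, 0, 1.0, 2.5, 0, -2, 0, 0, 0, 1.0, 2.5, 0, -3, 0, 0, 0, 1.0, 0, 0, -2, 0, 0, 0, 1.0, 0, 0, 0, 0, 0, 0, 1.0]}}

```text
time: 44.02
tool_pos: [0.4645, 0.3104, 0.1186]
ee_rot: [3.14, 0.004, -2.991]
wrist_force: [0.9, 0.9, 0.1]
width: 0.0007
```

Run:
```python
from h import *
rel(); s=avg("scene",8); enh(s,243,190,45,35,17,"s34.png")
p=np.load("stand.npy")
a=np.linspace(0,6.28,30)
def circ(x,r,y=0,z=57): return proj(s,st(p,np.array([[x/1e3,(y+r*np.cos(b))/1e3,(z+r*np.sin(b))/1e3] for b in a])))
enh(s,243,190,45,35,17,"s34b.png",np.r_[circ(-31,9),circ(-24,15)])
enh(s,265,185,45,35,17,"s34c.png")
```

```text
t 44.02 pos [0.4645 0.3104 0.1186] rot [ 3.1397  0.0039 -2.9913] F [0.9 0.9 0.1] w 0.0007 q [ 0.49  0.14  1.5   0.    1.5  -1.23]
stand xy mm [-105.6    0.8]
```

View pics/s34.png

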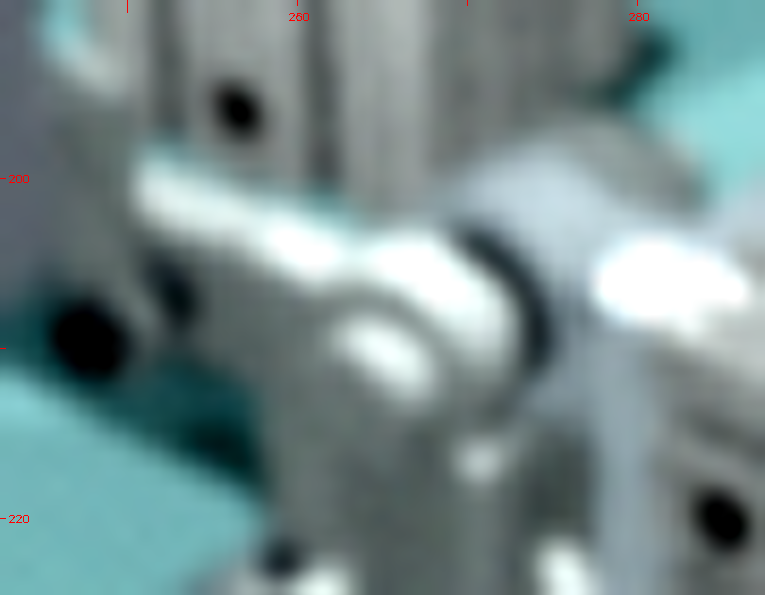

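View pics/s34b.png

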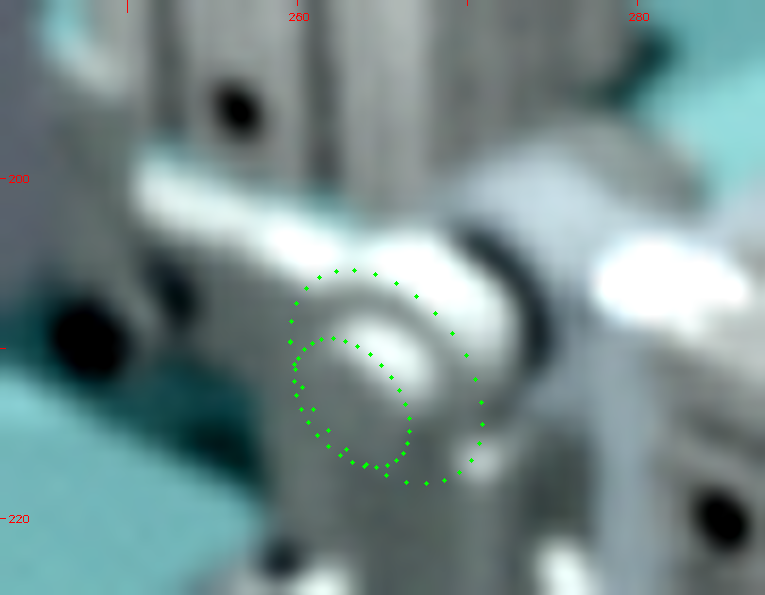

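Request:
{"fn": "arm_command", "kwargs": {"plan": [0, 3.0, 0, 0, 0, 0, 1.0, 0, 3.2, 0, 0, 0, 0, 1.0, -3.3, 0, 0, 0, 0, 0, 1.0, -3.3, 0, 0, 0, 0, 0, 1.0, 0, 0, 1.3, 0, 0, 0, 1.0, 0, 0, 1.2, 0, 0, 0, 1.0, 0, 0, 0, 0, 0, 0, 1.0]}}

```text
time: 45.3
tool_pos: [0.5173, 0.3801, 0.0886]
ee_rot: [-3.14, -0.006, -2.991]
wrist_force: [0.5, -0.1, -0.3]
width: 0.0007
```

Run:
```python
from h import *
rel(); s=avg("scene",4); enh(s,220,165,70,55,11,"s35.png"); rel()
```

```text
t 45.3 pos [0.5173 0.3801 0.0886] rot [-3.1399 -0.0064 -2.9912] F [ 0.5 -0.1 -0.3] w 0.0007 q [ 0.54  0.35  1.31  0.    1.49 -1.18]
stand xy mm [-43.   61.8]
t 45.5 pos [0.5192 0.3811 0.0918] rot [ 3.1411e+00 -8.0000e-04 -2.9913e+00] F [-0.6  0.8  0.1] w 0.0006 q [ 0.54  0.34  1.31  0.    1.49 -1.18]
stand xy mm [-40.9  62.5]
```

View pics/s35.png

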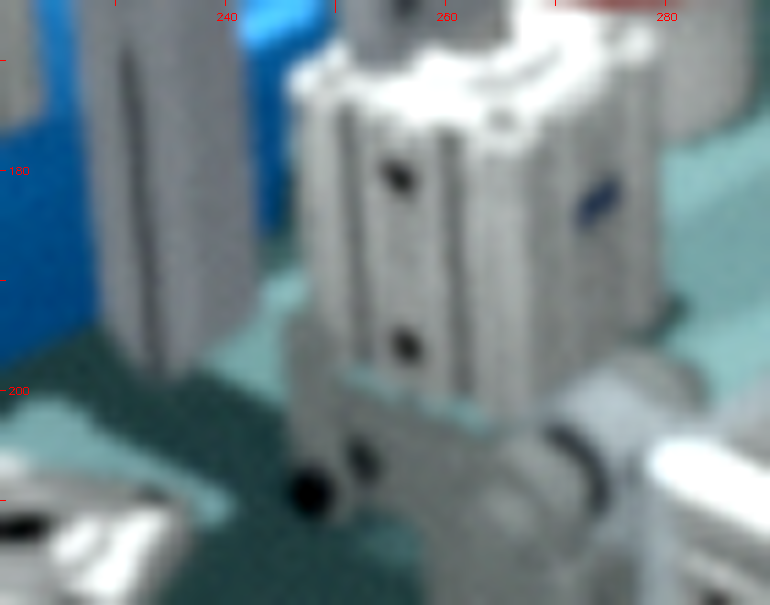

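Request:
{"fn": "arm_command", "kwargs": {"plan": [-0.4, 0, 0.4, 0, 0, 0, 1.0, 0, -0.5, 0, 0, 0, 0, 1.0, 0, -0.4, 0, 0, 0, 0, 1.0, 0, -0.4, 0, 0, 0, 0, 1.0, 0, -0.4, 0, 0, 0, 0, 1.0, 0, -0.4, 0, 0, 0, 0, 1.0, 0, 0, 0, 0, 0, 0, 1.0]}}

```text
time: 46.38
tool_pos: [0.5266, 0.3604, 0.0871]
ee_rot: [3.142, -0.002, -2.992]
wrist_force: [-0.1, -0.2, -0.4]
width: 0.0004
```

Run:
```python
from h import *
rel(); s=avg("scene",3); enh(s,220,175,70,50,11,"s36.png"); rel()
```

```text
t 46.38 pos [0.5266 0.3604 0.0871] rot [ 3.1415e+00 -1.7000e-03 -2.9920e+00] F [-0.1 -0.2 -0.4] w 0.0004 q [ 0.51  0.34  1.33  0.    1.48 -1.21]
stand xy mm [-36.7  40.9]
t 46.52 pos [0.5265 0.3608 0.0871] rot [ 3.1414e+00 -1.7000e-03 -2.9916e+00] F [-0.7 -0.2  0.4] w -0.0 q [ 0.51  0.34  1.33  0.    1.48 -1.21]
stand xy mm [-36.7  41.4]
```

View pics/s36.png

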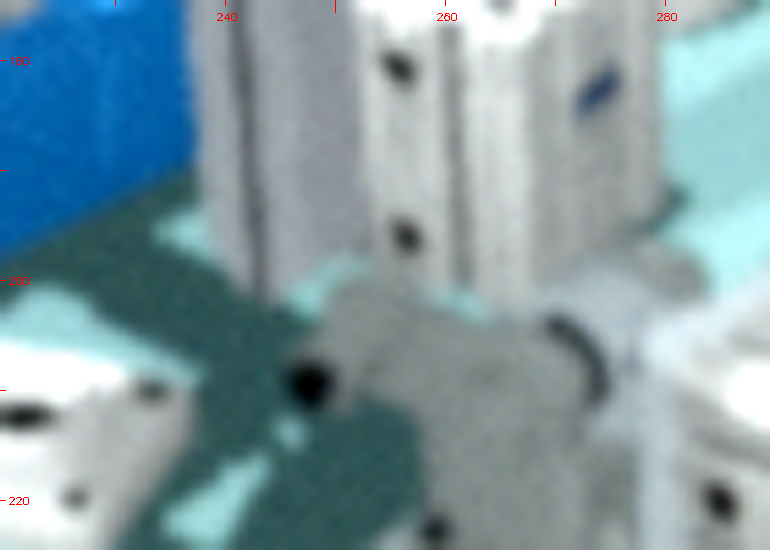

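Request:
{"fn": "arm_command", "kwargs": {"plan": [0, -0.4, 0, 0, 0, 0, 1.0, 0, -0.4, 0, 0, 0, 0, 1.0, 0, -0.4, 0, 0, 0, 0, 1.0, 0, 0, 0, 0, 0, 0, 1.0, 0, 0, 0, 0, 0, 0, 1.0]}}

```text
time: 47.15
tool_pos: [0.5284, 0.3488, 0.0871]
ee_rot: [3.141, -0.002, -2.992]
wrist_force: [0.5, 0.1, 0.2]
width: 0.0006
```

Request:
{"fn": "arm_command", "kwargs": {"plan": [0, 2, -2, 0, 0, 0, 1.0, 3, 2, -2, 0, 0, 0, 1.0, 4, 0, -2, 0, 0, 0, 1.0, 4, 0, 0, 0, 0, 0, 1.0, 0, 0, 0, 0, 0, 0, 1.0]}}

```text
time: 47.78
tool_pos: [0.4115, 0.3721, 0.1479]
ee_rot: [3.141, -0.002, -2.989]
wrist_force: [0.5, 0.7, -0.0]
width: 0.0004
```

Run:
```python
from h import *
rel(); s=avg("scene",8); enh(s,240,190,45,35,17,"s37.png")
p=np.load("stand.npy")
print([proj(s,st(p,np.array(q)/1e3)).round(1).tolist() for q in ([-36.5,36,57],[-36.5,-3,57],[-36.5,3,63],[-36.5,3,51])])
t=avg("top",3); enh(t,225,185,60,45,13,"t37.png")
```

```text
t 47.77 pos [0.4115 0.3721 0.1479] rot [ 3.1411e+00 -1.6000e-03 -2.9893e+00] F [ 0.5  0.7 -0. ] w 0.0004 q [ 0.63  0.12  1.46  0.    1.56 -1.09]
stand xy mm [-148.7   69.7]
[[[248.3, 209.4]], [[262.8, 214.9]], [[260.4, 211.6]], [[260.6, 216.4]]]
```

View pics/s37.png

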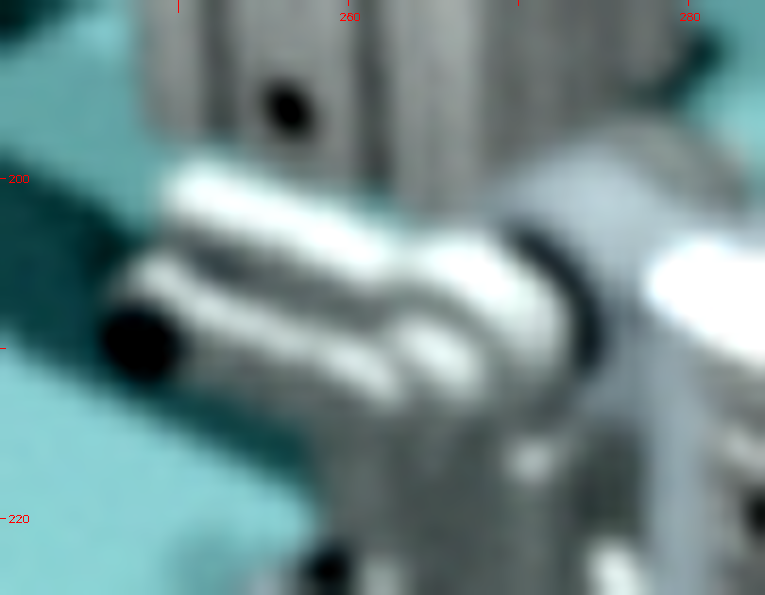

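View pics/t37.png

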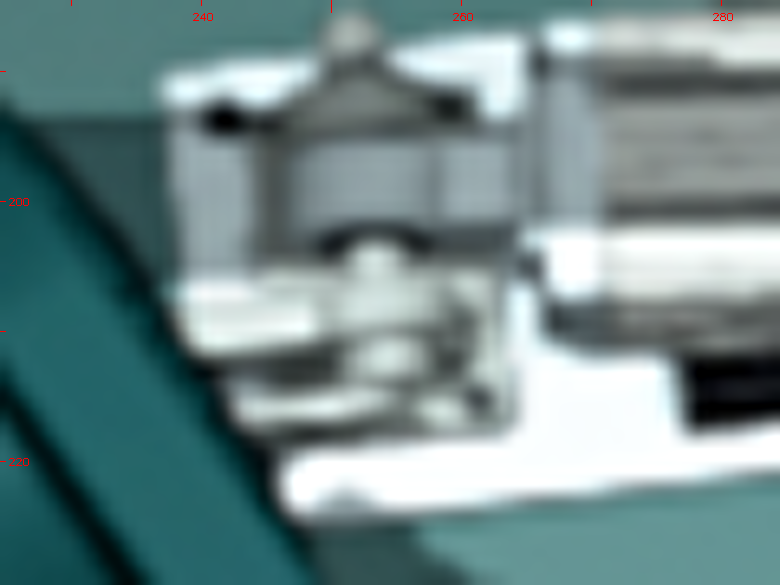

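Run:
```python
from h import *
s=cams.snapshot("scene"); crop(s,150,140,220,160,3.6,"s38.png")
```

```text
(no output)
```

View pics/s38.png

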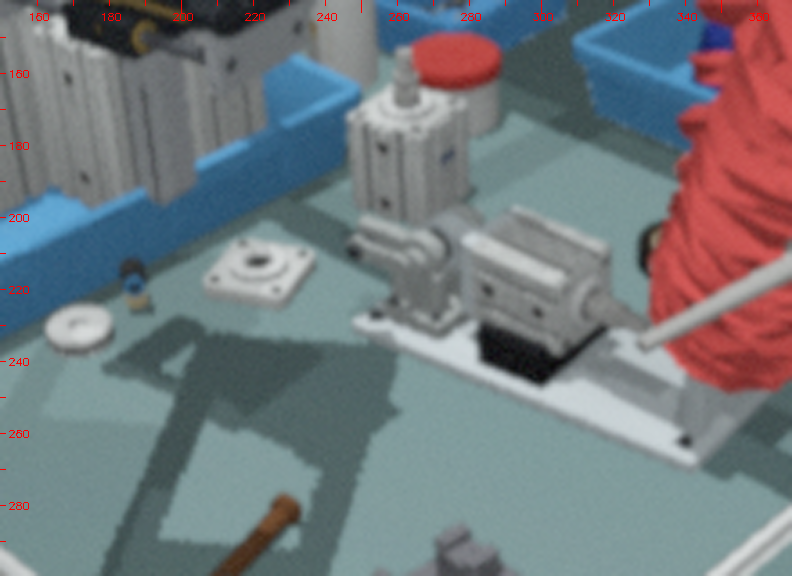

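Cylinder in the saddle, pin home, keeper level; the end cap (220,213), the other cylinder (262,185) and the tape (330,208) are where they started. The arm is clear.

Run:
```python
from h import *
from bench import close_job
where(); print(close_job())
```

```text
t 48.38 pos [0.414  0.3719 0.1471] rot [-3.1416e+00 -1.9000e-03 -2.9919e+00] F [-1.3 -0.8  0.1] w 0.0004 q [ 0.63  0.13  1.46  0.    1.56 -1.09]
the job is handed in; nothing more can be done
None
```

The job is done and handed in at 48.4 s of the 67 s allowed. The cylinder lies in the saddle with its rod towards the stop. The pin runs from the keeper side through ear, bush and ear with its head home, and the keeper is down behind the head.

**Insertion:** The pin stuck part-way several times, and I stopped at each one. The first was at about 8 mm past the middle, apparently on the skewed bush; a closed-finger push of about 7 N cleared it. After that a push built up to about 16 N without the pin moving, so I backed off and regripped. Some of the later blocking turned out to be the fingers pressing on the ear, at about 10 N. Regripping by the head let the pin run freely, and a closed-finger push took it home, ending against a firm stop at about 11 N.

**Last checks:**
- No shank shows between the head and the near ear, and the nose stands out beyond the far ear.
- The keeper fell fully and lies level behind the head.
- The end cap and the other cylinder look unmoved. The tape is mostly hidden by the hose, but the part that shows is where it was.
- The arm is clear of everything.

**What did not agree:**
- The scene camera put the held cylinder about 3 to 4 mm off from where the arm reading put it; the top camera agreed with the arm to about 1 to 2 mm. I corrected for this by looking again and by feel.
- The final push stopped about 1 mm short of where I had calculated. That is within the measuring error, and the keeper dropping fully supports the head being home.

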